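# Tip out the studio pot and sort bobbins from pastel sticks

## Task

Lift the white pot with everything in it and tip it over the grey sorting board so that all its pieces slide out, and stand the empty pot upright again in the middle of its round cork mat. Sort the pieces that came out: every thread bobbin into the square box and every pastel stick into the long box, resting inside the box and not heaped above its rim. Do not knock over or shove the bottle, the drinking glass or the sketchbook.

Things in the scene. Friction and masses are not known exactly. Their poses are not given: they have to be found in the camera images.
- pot: white enamelled pot, open at the top, 90 mm high, outside diameter 104 mm at the foot and 128 mm at the rim, walls and floor 4 mm, about 0.18 kg empty, with one handle on its side. Origin: centre of the underside; z up through the mouth, x towards the handle. It starts upright on the cork mat with the pieces standing loose inside
- pot_mid (a point): point on the pot's axis 45 mm above its underside
- pot_mouth (a point): centre of the pot's mouth, on its axis 90 mm above the underside
- pot_handle (a point): point on the pot's handle, 86 mm out from the pot's axis, 60 mm above its underside. The handle is an upright flat grip 14 mm thick (pot y), 28 mm wide (pot x), from 18 to 86 mm above the foot, joined to the wall by two short arms; it can be pinched from above across its 14 mm. It starts on the side away from the robot (pot x within 0.6 rad of world x)
- coaster: round cork mat, 160 mm across, 4 mm thick, fixed to the table; origin: centre of its underside
- board: flat grey sorting board with a low wooden rim, 300 mm (its x) by 260 mm (its y), fixed to the table; its surface is 4 mm above the table, the rim is 6 mm wide and 10 mm above the table; origin: centre of its underside
- long_box: long narrow open plywood box, 110 mm (its x) by 210 mm (its y), 50 mm high, walls 4 mm, floor about 4 mm, 0.6 kg, loose on the table, for the sticks; origin: centre of its underside
- square_box: square open plywood box, 150 by 150 mm, 50 mm high, walls 4 mm, floor about 4 mm, 0.6 kg, loose on the table, for the bobbins; origin: centre of its underside
- bottle: green glass bottle, 62 mm across, 210 mm tall, bystander; origin: centre of its underside
- tumbler: empty drinking glass, about 72 mm across, 85 mm tall, bystander; origin: centre of its underside
- sketchbook: sketchbook lying flat, 206 by 286 by 12 mm, bystander; origin: centre of its underside
- bobbin0: wooden thread bobbin, 60 mm long: a round core 16 mm thick between two square end plates 28 by 28 by 8 mm; 14 g; origin at its middle, z along its length (x, y square to the end plates' sides). May be absent
- bobbin1: wooden thread bobbin, 60 mm long: a round core 16 mm thick between two square end plates 28 by 28 by 8 mm; 14 g; origin at its middle, z along its length (x, y square to the end plates' sides). May be absent
- bobbin2: wooden thread bobbin, 60 mm long: a round core 16 mm thick between two square end plates 28 by 28 by 8 mm; 14 g; origin at its middle, z along its length (x, y square to the end plates' sides). May be absent
- stick0: square-sided pastel stick, 16 by 16 by 75 mm, terracotta; 15 g; origin at its middle, z along its length. May be absent
- stick1: square-sided pastel stick, 16 by 16 by 75 mm, terracotta; 15 g; origin at its middle, z along its length. May be absent
- stick2: square-sided pastel stick, 16 by 16 by 75 mm, terracotta; 15 g; origin at its middle, z along its length. May be absent
- stick3: square-sided pastel stick, 16 by 16 by 75 mm, terracotta; 15 g; origin at its middle, z along its length. May be absent
Mind the look-alikes: they are no part of the job. Leave any blue, green or purple look-alike of the bobbin2 alone.

How it is judged:
On the way, in this order (a step that is already met when the one before it is completed fails the run):
1. the pot, with every piece still in it, is held over the board and tipped by more than 30 degrees (angle between pot's own z axis and vertical above 0.52 rad and height (world z) of pot_mid above 0.07 m and horizontal distance between pot_mouth and board below 0.18 m and distance between each of bobbin0, bobbin1, bobbin2, stick0, stick1, stick2, stick3 and pot_mid below 0.085 m).
2. every piece is out of the pot (distance between each of bobbin0, bobbin1, bobbin2, stick0, stick1, stick2, stick3 and pot_mid above 0.088 m), for 0.2 s.
At the end, for the whole second after the job is handed in: The pot stands upright (within 9 degrees) at rest on the cork mat, its centre within 32 mm of the mat's centre; every bobbin present stays inside the square box and every stick present inside the long box (centre within the walls and less than 65 mm above the box's underside) (angle between pot's own z axis and vertical below 0.15 rad and horizontal distance between pot and coaster below 0.032 m and height (world z) of pot below 0.012 m and linear speed of pot below 0.03 m/s and x of bobbin0 in the frame of square_box between -0.072 and 0.072 m and y of bobbin0 in the frame of square_box between -0.072 and 0.072 m and z of bobbin0 in the frame of square_box between 0 and 0.065 m and x of bobbin1 in the frame of square_box between -0.072 and 0.072 m and y of bobbin1 in the frame of square_box between -0.072 and 0.072 m and z of bobbin1 in the frame of square_box between 0 and 0.065 m and x of bobbin2 in the frame of square_box between -0.072 and 0.072 m and y of bobbin2 in the frame of square_box between -0.072 and 0.072 m and z of bobbin2 in the frame of square_box between 0 and 0.065 m and x of stick0 in the frame of long_box between -0.052 and 0.052 m and y of stick0 in the frame of long_box between -0.102 and 0.102 m and z of stick0 in the frame of long_box between 0 and 0.065 m and x of stick1 in the frame of long_box between -0.052 and 0.052 m and y of stick1 in the frame of long_box between -0.102 and 0.102 m and z of stick1 in the frame of long_box between 0 and 0.065 m and x of stick2 in the frame of long_box between -0.052 and 0.052 m and y of stick2 in the frame of long_box between -0.102 and 0.102 m and z of stick2 in the frame of long_box between 0 and 0.065 m and x of stick3 in the frame of long_box between -0.052 and 0.052 m and y of stick3 in the frame of long_box between -0.102 and 0.102 m and z of stick3 in the frame of long_box between 0 and 0.065 m); the robot touches nothing.
It fails at once if the bottle, drinking glass or sketchbook is knocked over or shoved more than 50 mm (distance of any of bottle, tumbler, sketchbook from where it was at the start of the episode above 0.05 m or angle between any of bottle, tumbler's own z axis and vertical above 0.5 rad).
Of bobbin0, bobbin1, bobbin2, stick0, stick1, stick2, stick3 only 5 to 7 are there at a start; the rules pass over those that are not, and their reading is None.
At some moment in a run one of pot, long_box, square_box may be knocked a few centimetres aside while the robot is not near it.
It also fails if it takes over 210 s, if anything falls off the work surface, if the arm or the gripper's body presses on something with over 40 N, if the wrist force passes 120 N, or if a joint passes its speed limit or range.

## Robot

A 6-joint arm with a two-finger parallel gripper is mounted at the origin on the work surface. World frame = base frame: x ahead of the robot, y to its left, z up, the work surface at z = 0. Lengths are in m, angles in rad, forces in N, time in s.
With the tool pointing down it reaches from about 0.25 to 0.725 m from the base axis. Payload 4 kg.
Tool frame: the origin (TCP) lies at the very end of the fingers, on their centre line; the grasp point (between the pads) lies 19 mm behind it; z points along the fingers, y is the line along which they close (so a half turn about z gives the same grasp; the last joint's range is limited). The gripper opens to 85 mm and grips with 20 to 120 N. Pads are 22 mm wide; open, the fingers measure 114 mm over their backs; the gripper's body (76 mm by 85 mm) begins 54 mm behind the grasp point. The pads swing forward as they close: fully open they stand 13 mm farther back than shut.
Start: joints at [-1.167, 0.241, 0.005, 1.335, 0, 1.571], TCP at [0.196, -0.46, 0.231] pointing down, gripper open.
Joint ranges: [-2.72, 2.72], [-1.05, 1.87], [-1.09, 1.28], [-1.99, 2.15], [-1.42, 1.44], [-3.14, 3.14]. Speed limits (rad/s): [2.79, 2.79, 3.14, 3.14, 3.14, 3.14].

## Interface

Orientations are given as a 3x3 rotation matrix whose columns are the frame's x, y, z axes.
In Python, from rig import observe, vision, order gives the robot as it stands.
- The arm moves only by the shell command python3 -m handwheel 'ROWS' [OPENING] [FORCE]. ROWS is a JSON object of lists of equal length, an entry for each row: "travel": the shift along the tool's x, y, z in units of 500 mm (1.0 is 500 mm), a list of three; "angular": the turn, a rotation vector about the tool's x, y, z in units of 30 degrees (1.0 is 30 degrees), a list of three. In form: {"travel": [[tx, ty, tz], ...], "angular": [[wx, wy, wz], ...]}. A call has exactly 5 rows; each row is the pose to reach, as a shift and turn from the pose commanded when the call began, along the tool's axes at that moment; what a row does not reach only later rows make up. A row lasts 1/10 s, in which the tool goes at most 50 mm and 8.59 degrees, less where a joint would pass 70% of its speed; a pose out of reach is approached as far as the arm can. A call with a number of a shift or a turn outside -1 to 1 is refused whole. A call with a gripper value outside its range is refused whole. OPENING is the opening, from 0 (shut) to 1 (fully open), set as the call begins (- or left out, the last holds). The fingers move at their own pace and stop on an object; FORCE is the grip in N (left out, the last holds). Time passes only in rows, so rows that repeat a pose let the fingers close, or fill a call up. It gives the time, the measured TCP pose, the force, the opening and the grip force at its end, in the units of the state.
- observe(): the state, without advancing time (a new reading comes with each control period).
- vision.grab_frame(name): name is "side" or "top" or "wrist"; returns a dict with "color" (420x560x3 uint8, blue, green, red), "fx", "fy", "cx", "cy" (pixels), "origin" and "attitude" of the camera in the world. Camera axes: x right, y down, z forward; pixel columns grow to the right and rows downward; lengths in m; the calibration is good to about 2 mm. A picture is of the moment at which its call begins. There is no depth.
- order.job_done(): hands the job in; it is judged then, once.
The state is a dict: "clock": time; "qpos": joint angles; "joint_vel": joint speeds; "effort": joint torques, N m; "tcp_pos": TCP position; "tcp_rot": TCP orientation; "contact_force": force on the tool from outside, world axes, zero at the start; "moment": the same for the moment, N m; "opening": opening from 0.0 (shut) to 1.0 (fully open); "grasp_force": force on a finger pad.
Only numpy, scipy, OpenCV 4.12 (cv2) and the standard library are available. Lean on these libraries where they do the work, as an engineer would, in place of code of your own. Each camera call takes 0.05 s, during which the arm holds its last target. There are 200 camera calls.

## Working session

There is one attempt and no reset: what is moved stays moved. The work goes in short steps, Python scripts to look and compute and a shell command to move; the robot and the scene stay as the last step left them, time stands still between calls to the robot, and variables do not carry over. Pictures are saved under pics/ and viewed, at most 16 in all, crops included, and the job is handed in when it is done.

```bash
mkdir -p pics; ls; cat > h.py <<'E'
import numpy as np, cv2
from rig import observe, vision, order
def grab(n,save=None):
    f=vision.grab_frame(n)
    if save: cv2.imwrite('pics/'+save+'.png',f['color'])
    return f
def ray(f,u,v):
    d=np.array([(u-f['cx'])/f['fx'],(v-f['cy'])/f['fy'],1.0]); R=np.array(f['attitude']); return np.array(f['origin']),R@d
def px2w(f,u,v,z):
    o,d=ray(f,u,v); return o+d*(z-o[2])/d[2]
def w2px(f,p):
    c=np.array(f['attitude']).T@(np.array(p)-np.array(f['origin'])); return np.array([f['cx']+f['fx']*c[0]/c[2],f['cy']+f['fy']*c[1]/c[2]])
E
python3 - <<'E'
from h import *
for n in('top','side','wrist'):
    f=grab(n,n+'0'); print(n,f['fx'],f['cx'],f['cy'],f['origin'],np.round(f['attitude'],3).tolist())
a=cv2.imread('pics/top0.png');b=cv2.imread('pics/side0.png')
s=observe(); print(s)
E
```

```text
pics
top 391.28850670117606 280.43933141205395 206.81049800680583 [0.49679211 0.07558132 0.95129213] [[-0.025, -0.996, 0.082], [-1.0, 0.025, 0.01], [-0.012, -0.082, -0.997]]
side 387.9730286221456 274.17765021722187 214.80483010027348 [0.02205996 0.75977565 0.72557681] [[-0.788, -0.373, 0.49], [-0.616, 0.457, -0.642], [0.015, -0.807, -0.59]]
wrist 309.9867612287385 275.10437114617395 207.16309580571314 [ 0.26323862 -0.4310499   0.37240833] [[0.393, -0.882, -0.262], [-0.92, -0.377, -0.109], [-0.003, 0.284, -0.959]]
{'clock': 0.15, 'qpos': array([-1.16702100e+00,  2.41257675e-01,  4.03794228e-03,  1.33521763e+00,
        4.74473693e-08,  1.57082061e+00]), 'joint_vel': array([-0.00034378, -0.00110108,  0.00396599,  0.00242656,  0.00126542,
        0.00063115]), 'effort': array([ 1.29643404e-04, -3.72634399e+01,  2.52638841e+01,  1.23509875e-02,
        7.40976202e-05,  2.00430725e-05]), 'tcp_pos': array([ 0.19625609, -0.45934659,  0.23061023]), 'tcp_rot': array([[ 9.19593791e-01,  3.92870008e-01, -6.44706608e-04],
       [ 3.92870537e-01, -9.19592553e-01,  1.50908694e-03],
       [ 7.60318374e-09, -1.64103321e-03, -9.99998654e-01]]), 'contact_force': array([-0.17486549,  0.86165577, -0.30320905]), 'moment': array([ 0.0199441 , -0.05153668, -0.01930995]), 'grasp_force': 0.0, 'opening': 0.997288131849553}
```

View pics/top0.png

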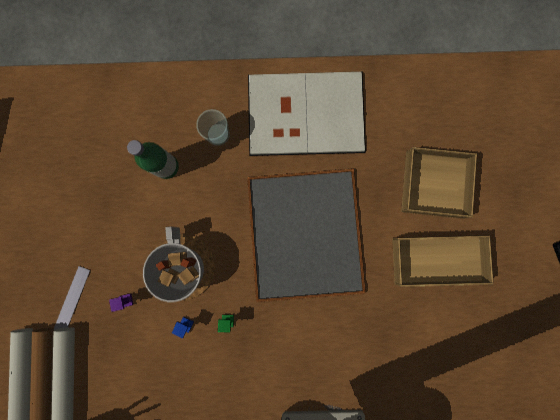

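View pics/side0.png

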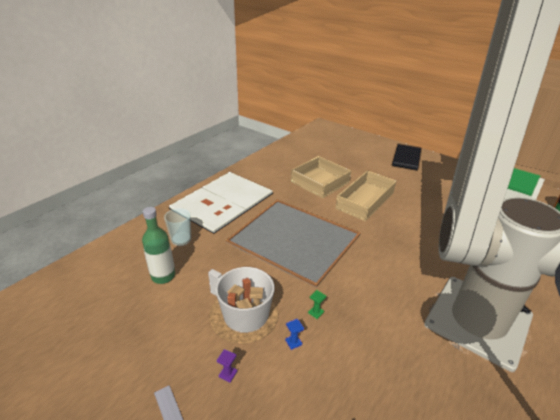

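The top view shows the pot at (173,272) with its handle at (173,235), holding about 3 bobbins and 2 sticks. The board is at (306,235), the square box at (441,182) and the long box at (443,260). The blue, green and purple look-alikes sit below the pot. The side view agrees. Next I'll measure by colour mask.

```bash
cat >> h.py <<'E'
def biggest(m,n=1):
    c,_=cv2.findContours(m.astype(np.uint8),cv2.RETR_EXTERNAL,cv2.CHAIN_APPROX_NONE)
    return sorted(c,key=cv2.contourArea)[::-1][:n]
def rect_w(f,c,z):
    w=np.array([px2w(f,u,v,z)[:2] for u,v in c.reshape(-1,2)],np.float32)
    (x,y),(a,b),t=cv2.minAreaRect(w)
    if a<b: a,b,t=b,a,t+90
    return np.round([x,y,a,b,(t+90)%180-90],3)   # long side direction in deg
def region(f,x0,x1,y0,y1):
    m=np.zeros(f['color'].shape[:2],bool); m[y0:y1,x0:x1]=True; return m
E
python3 - <<'E'
from h import *
f=vision.grab_frame('top'); hsv=cv2.cvtColor(f['color'],cv2.COLOR_BGR2HSV); H,S,V=[hsv[...,i].astype(int) for i in range(3)]
for n,(u,v) in dict(potin=(150,255),rim=(147,268),handle=(173,235),cork=(205,285),board=(306,235),boxfloor=(441,182),boxrim=(475,160),wood=(350,350),book=(280,90)).items(): print(n,hsv[v-1:v+2,u-1:u+2].reshape(-1,3).mean(0).round())
b=(S<60)&region(f,245,368,165,302); print('board',rect_w(f,biggest(b)[0],0.004))
# pot: low-saturation bright
p=(S<60)&(V>90)&region(f,135,215,222,310)
for c in biggest(p,4): print('pot part',cv2.contourArea(c),cv2.boundingRect(c),cv2.minEnclosingCircle(c))
cv2.imwrite('pics/z1.png',cv2.resize(np.hstack([f['color'][210:315,130:230],f['color'][140:292,385:500][20:125,:115]]),None,fx=3.5,fy=3.5,interpolation=cv2.INTER_CUBIC))
E
```

```text
potin [ 20.  26. 100.]
rim [20. 19. 50.]
handle [13. 24. 46.]
cork [ 16. 153.  64.]
board [34. 13. 79.]
boxfloor [ 19. 130. 139.]
boxrim [ 17. 134. 104.]
wood [ 15. 147. 107.]
book [ 27.  29. 155.]
board [0.507 0.027 0.288 0.247 3.087]
pot part 2689.0 (143, 227, 58, 75) ((170.5, 264.0), 37.272743225097656)
```

View pics/z1.png

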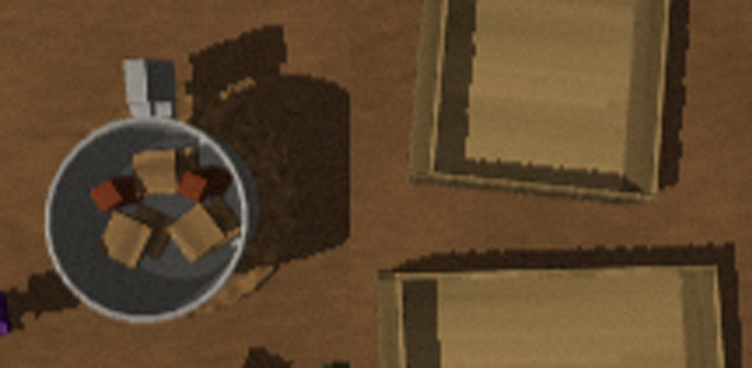

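```bash
python3 - <<'E'
from h import *
f=vision.grab_frame('top'); hsv=cv2.cvtColor(f['color'],cv2.COLOR_BGR2HSV); H,S,V=[hsv[...,i].astype(int) for i in range(3)]
p=((S<60)&(V>35)&region(f,135,215,222,310)).astype(np.uint8)
c=biggest(p)[0].reshape(-1,2)
# rim outer circle: contour points below handle
q=c[(c[:,1]>250)].astype(float); w=np.array([px2w(f,u,v,.092)[:2] for u,v in q])
A=np.c_[2*w,np.ones(len(w))]; s=np.linalg.lstsq(A,(w**2).sum(1),rcond=None)[0]; print('rim centre',s[:2],'r',np.sqrt(s[2]+s[:2]@s[:2]),len(w))
hp=biggest((S<60)&(V>140)&region(f,160,190,222,243))[0]; m=hp.reshape(-1,2).mean(0); print('handle top',m,cv2.boundingRect(hp),px2w(f,*m,.09),rect_w(f,hp,.09))
# boxes: edges of plywood (brighter, yellower than table)
for name,(x0,x1,y0,y1) in dict(sq=(398,485,140,222),long=(388,500,228,292)).items():
    m=(H>=17)&(V>60)&(S<150)&region(f,x0,x1,y0,y1); c=biggest(cv2.morphologyEx(m.astype(np.uint8),cv2.MORPH_OPEN,np.ones((3,3))))[0]; print(name,cv2.boundingRect(c),'rim',rect_w(f,c,.05))
E
```

```text
rim centre [0.43358192 0.32324375] r 0.06464370604366353 128
handle top [168.75555556 235.86666667] (166, 228, 7, 15) [0.50996543 0.3317394  0.09      ] [0.512 0.332 0.032 0.012 6.269]
sq (402, 149, 75, 69) rim [ 0.618 -0.283  0.165  0.148 83.745]
long (392, 236, 101, 50) rim [ 0.44  -0.28   0.222  0.108 89.922]
```

The crop shows 3 bobbins and 2 sticks in the pot, and the handle tip on the far side. The pot yaw is about 6°, with the pot centred at (0.434, 0.323). I'll write the planner helper and start moving.

```bash
cat >> h.py <<'E'
from scipy.spatial.transform import Rotation as Rn
def toolR(yaw,tilt=0.):
    # tool x at world yaw (deg), pointing down; tilt: pitch about tool -y/+y so that tool z leans towards -tool x (deg)
    c,s=np.cos(np.radians(yaw)),np.sin(np.radians(yaw)); R=np.array([[c,s,0],[s,-c,0],[0,0,-1]])
    return R@Rn.from_rotvec([0,-np.radians(tilt),0]).as_matrix()
def plan(p,R,n=1,start=None):
    s=observe(); p0,R0=(s['tcp_pos'],s['tcp_rot']) if start is None else start
    R0=np.array(R0); rv=Rn.from_matrix(R0.T@R).as_rotvec()
    for k in range(n):
        a,b=k/n,(k+1)/n; Ra=R0@Rn.from_rotvec(rv*a).as_matrix()
        print('call',k+1,'travel',np.round(Ra.T@(np.array(p)-p0)/n/.5,3),'angular',np.round(rv/n/np.radians(30),3))
def st():
    s=observe(); print('t',round(s['clock'],2),'tcp',s['tcp_pos'].round(4),'q',s['qpos'].round(3),'F',s['contact_force'].round(1),'open',round(float(s['opening']),3),'grip',round(float(s['grasp_force']),1)); return s
E
python3 -c "
from h import *
plan([.40,.12,.27],toolR(186.3),6)"
```

```text
call 1 travel [ 0.138 -0.151 -0.013] angular [-0.    -0.    -0.906]
call 2 travel [ 0.192 -0.071 -0.013] angular [-0.    -0.    -0.906]
call 3 travel [ 0.203  0.025 -0.013] angular [-0.    -0.    -0.906]
call 4 travel [ 0.17   0.115 -0.013] angular [-0.    -0.    -0.906]
call 5 travel [ 0.098  0.18  -0.013] angular [-0.    -0.    -0.906]
call 6 travel [ 0.005  0.205 -0.013] angular [-0.    -0.    -0.906]
```

```bash
python3 -m handwheel '{"travel":[[0,0,0],[0,0,0],[0,0,0],[0,0,0],[0,0,0]],"angular":[[0,0,-0.2],[0,0,-0.4],[0,0,-0.6],[0,0,-0.8],[0,0,-1]]}' 1 ; python3 -c "
from h import *
st()"
```

```text
clock: 0.75
tcp_pos: [0.1964, -0.4596, 0.2311]
tcp_rot: [[0.596, 0.803, -0.0], [0.803, -0.596, 0.0], [0.0, -0.0, -1.0]]
contact_force: [-0.1, -0.6, 0.2]
opening: 1.003
grasp_force: 0.0
t 0.75 tcp [ 0.1964 -0.4596  0.2311] q [-1.167  0.241  0.005  1.335 -0.     1.043] F [-0.1 -0.6  0.2] open 1.003 grip 0.0
```

```bash
python3 -c "
from h import *
plan([.518,.333,.27],toolR(186.3),5)"
```

```text
call 1 travel [ 0.331 -0.086 -0.015] angular [ 0.    -0.    -0.886]
call 2 travel [ 0.335  0.071 -0.015] angular [ 0.    -0.    -0.886]
call 3 travel [ 0.267  0.214 -0.016] angular [ 0.    -0.    -0.886]
call 4 travel [ 0.143  0.311 -0.016] angular [ 0.    -0.    -0.886]
call 5 travel [-0.011  0.342 -0.016] angular [ 0.    -0.    -0.886]
```

```bash
python3 -m handwheel '{"travel":[[0.066,-0.017,-0.003],[0.132,-0.034,-0.006],[0.2,-0.052,-0.009],[0.265,-0.069,-0.012],[0.331,-0.086,-0.015]],"angular":[[0,0,-0.177],[0,0,-0.354],[0,0,-0.53],[0,0,-0.71],[0,0,-0.886]]}' >/dev/null
python3 -m handwheel '{"travel":[[0.067,0.014,-0.003],[0.134,0.028,-0.006],[0.2,0.043,-0.009],[0.268,0.057,-0.012],[0.335,0.071,-0.015]],"angular":[[0,0,-0.177],[0,0,-0.354],[0,0,-0.53],[0,0,-0.71],[0,0,-0.886]]}' >/dev/null
python3 -m handwheel '{"travel":[[0.053,0.043,-0.003],[0.107,0.086,-0.006],[0.16,0.128,-0.01],[0.214,0.171,-0.013],[0.267,0.214,-0.016]],"angular":[[0,0,-0.177],[0,0,-0.354],[0,0,-0.53],[0,0,-0.71],[0,0,-0.886]]}' >/dev/null
python3 -m handwheel '{"travel":[[0.029,0.062,-0.003],[0.057,0.124,-0.006],[0.086,0.187,-0.01],[0.114,0.249,-0.013],[0.143,0.311,-0.016]],"angular":[[0,0,-0.177],[0,0,-0.354],[0,0,-0.53],[0,0,-0.71],[0,0,-0.886]]}' >/dev/null
python3 -m handwheel '{"travel":[[-0.002,0.068,-0.003],[-0.004,0.137,-0.006],[-0.007,0.205,-0.01],[-0.009,0.274,-0.013],[-0.011,0.342,-0.016]],"angular":[[0,0,-0.177],[0,0,-0.354],[0,0,-0.53],[0,0,-0.71],[0,0,-0.886]]}'
python3 - <<'E'
from h import *
st(); f=grab('wrist','w1'); g=grab('top')
for n,z,h in(('handle top',.09,0),):
  for dx in (.072,.086,.1):
    c=np.array([.4336,.3232]); y=np.radians(6.3); print(w2px(f,[c[0]+dx*np.cos(y),c[1]+dx*np.sin(y),.09]))
E
```

```text
clock: 3.25
tcp_pos: [0.5222, 0.3328, 0.2701]
tcp_rot: [[-0.994, -0.109, -0.0], [-0.109, 0.994, -0.0], [0.0, -0.0, -1.0]]
contact_force: [0.0, -0.5, 0.3]
opening: 1.004
grasp_force: 0.0
t 3.25 tcp [0.5222 0.3328 0.2701] q [ 0.567  0.48   0.451  1.542 -0.     0.458] F [ 0.  -0.5  0.3] open 1.004 grip 0.0
[275.03930233 169.96608973]
[275.05351186 183.09785917]
[275.06738242 195.91637634]
```

View pics/w1.png

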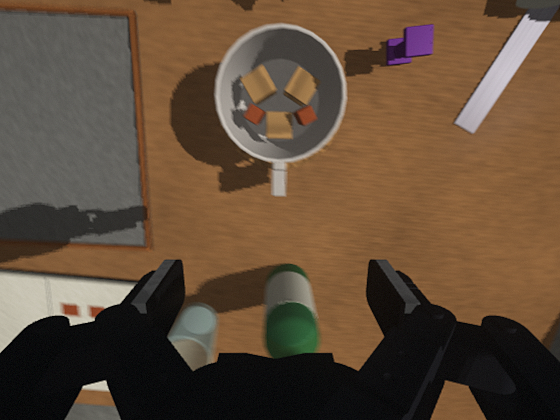

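The wrist view shows the handle top at about (279,182), against a prediction of 275, and the bottle at about (290,320) close to the gripper. I'll refine the handle and check bottle clearance.

```bash
python3 - <<'E'
from h import *
f=grab('wrist'); g=grab('top')
hsv=cv2.cvtColor(f['color'],cv2.COLOR_BGR2HSV); S,V=hsv[...,1].astype(int),hsv[...,2].astype(int)
m=(S<60)&(V>110)&region(f,265,297,163,205); c=biggest(m)[0]; print('handle px',cv2.boundingRect(c),rect_w(f,c,.09), hsv[180,280],hsv[180,283])
m=((S<60)&(V>60)&region(f,205,360,15,160)); c=cv2.convexHull(biggest(m)[0]).reshape(-1,2)
w=np.array([px2w(f,u,v,.093)[:2] for u,v in c if v<155]); A=np.c_[2*w,np.ones(len(w))]; s=np.linalg.lstsq(A,(w**2).sum(1),rcond=None)[0]; print('rim',s[:2],np.sqrt(s[2]+s[:2]@s[:2]))
print('cap top view',px2w(g,134.5,148,.21))
hg=cv2.cvtColor(g['color'],cv2.COLOR_BGR2HSV); print('label/base',px2w(g,168,167,.03), 'wrist cap/shoulder',px2w(f,291,330,.15))
E
```

```text
handle px (268, 163, 14, 32) [0.514 0.334 0.033 0.014 5.904] [ 14  27 180] [ 14 145 135]
rim [0.43227845 0.32629481] 0.06352087962305906
cap top view [0.67925458 0.36232532 0.21      ]
label/base [0.67518259 0.35122677 0.03      ] wrist cap/shoulder [0.65195005 0.36539626 0.15      ]
```

```bash
python3 -m handwheel '{"travel":[[0.006,0.003,0.07],[0.006,0.003,0.14],[0.006,0.003,0.21],[0.006,0.003,0.27],[0.006,0.003,0.32]],"angular":[[0,0,0],[0,0,0],[0,0,0],[0,0,0],[0,0,0]]}' 1 >/dev/null
python3 -m handwheel '{"travel":[[0,0,0.04],[0,0,0.08],[0,0,0.11],[0,0,0.13],[0,0,0.13]],"angular":[[0,0,0],[0,0,0],[0,0,0],[0,0,0],[0,0,0]]}'
python3 -m handwheel '{"travel":[[0,0,0],[0,0,0],[0,0,0],[0,0,0],[0,0,0]],"angular":[[0,0,0],[0,0,0],[0,0,0],[0,0,0],[0,0,0]]}' 0 110
python3 -m handwheel '{"travel":[[0,0,0],[0,0,0],[0,0,0],[0,0,0],[0,0,0]],"angular":[[0,0,0],[0,0,0],[0,0,0],[0,0,0],[0,0,0]]}'
```

```text
clock: 4.45
tcp_pos: [0.5176, 0.331, 0.0442]
tcp_rot: [[-0.995, -0.104, -0.002], [-0.104, 0.995, -0.002], [0.003, -0.001, -1.0]]
contact_force: [-0.4, -1.4, 0.5]
opening: 1.005
grasp_force: 0.0
clock: 4.95
tcp_pos: [0.519, 0.3331, 0.0458]
tcp_rot: [[-0.994, -0.105, 0.001], [-0.105, 0.994, 0.001], [-0.001, 0.001, -1.0]]
contact_force: [-4.7, 6.0, 4.7]
opening: 0.153
grasp_force: 84.1
clock: 5.45
tcp_pos: [0.519, 0.333, 0.0459]
tcp_rot: [[-0.994, -0.105, 0.001], [-0.105, 0.994, 0.001], [-0.001, 0.001, -1.0]]
contact_force: [-0.3, 0.4, 4.9]
opening: 0.149
grasp_force: 107.4
```

```bash
python3 -m handwheel '{"travel":[[0,0,-0.01],[0,0,-0.03],[0,0,-0.06],[0,0,-0.1],[0,0,-0.14]],"angular":[[0,0,0],[0,0,0],[0,0,0],[0,0,0],[0,0,0]]}' >/dev/null
python3 -m handwheel '{"travel":[[0,0,-0.05],[0,0,-0.1],[0,0,-0.15],[0,0,-0.2],[0,0,-0.23]],"angular":[[0,0,0],[0,0,0],[0,0,0],[0,0,0],[0,0,0]]}'
python3 - <<'E'
from h import *
st(); grab('side','s1'); plan([.57,.035,.235],toolR(185),2)
E
```

```text
clock: 6.45
tcp_pos: [0.5193, 0.3327, 0.2328]
tcp_rot: [[-0.994, -0.105, 0.002], [-0.105, 0.994, 0.001], [-0.002, 0.001, -1.0]]
contact_force: [-0.0, -0.6, -3.0]
opening: 0.151
grasp_force: 107.0
t 6.45 tcp [0.5193 0.3327 0.2328] q [ 0.57   0.477  0.351  1.442 -0.     0.465] F [-0.  -0.6 -3. ] open 0.151 grip 107.0
call 1 travel [-0.018 -0.302 -0.001] angular [0.002 0.005 0.017]
call 2 travel [-0.021 -0.302 -0.   ] angular [0.002 0.005 0.017]
```

View pics/s1.png

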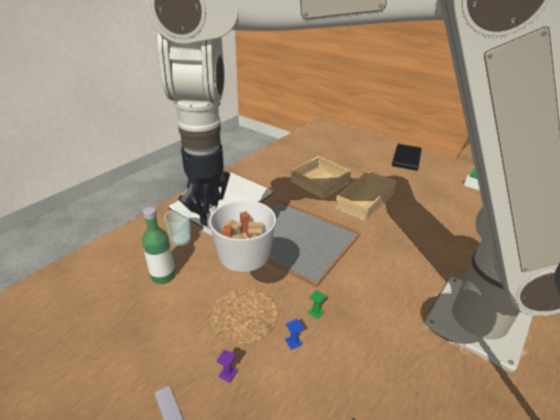

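The side view shows the pot lifted level with all pieces in it, and the mat clear at (244,315). I'll carry it to the board.

```bash
python3 -m handwheel '{"travel":[[-0.002,-0.02,0],[-0.005,-0.06,0],[-0.009,-0.11,0],[-0.012,-0.17,0],[-0.015,-0.23,0]],"angular":[[0,0,0],[0,0,0],[0,0,0.01],[0,0,0.01],[0,0,0.02]]}' >/dev/null
python3 -m handwheel '{"travel":[[-0.004,-0.06,0],[-0.009,-0.12,0],[-0.014,-0.18,0],[-0.019,-0.24,0],[-0.022,-0.29,0]],"angular":[[0,0,0],[0,0,0],[0,0,0.01],[0,0,0.01],[0,0,0.02]]}' >/dev/null
python3 -m handwheel '{"travel":[[0,-0.035,0],[0,-0.06,0],[0,-0.075,0],[0,-0.08,0],[0,-0.08,0]],"angular":[[0,0,0],[0,0,0],[0,0,0],[0,0,0],[0,0,0]]}'
python3 - <<'E'
from h import *
s=st(); g=grab('top','t1')
hsv=cv2.cvtColor(g['color'],cv2.COLOR_BGR2HSV).astype(int); print('cork',hsv[265:275,165:175].mean((0,1)),'wood',hsv[330:340,130:140].mean((0,1)))
# ideal tilt targets
p0=s['tcp_pos'];R0=s['tcp_rot']
E
```

```text
clock: 8.0
tcp_pos: [0.5662, 0.036, 0.23]
tcp_rot: [[-0.996, -0.084, -0.001], [-0.084, 0.996, 0.0], [0.001, 0.0, -1.0]]
contact_force: [0.5, -0.4, -1.3]
opening: 0.149
grasp_force: 107.1
t 8.0 tcp [0.5662 0.036  0.23  ] q [ 0.063  0.377  0.191  1.385  0.    -0.021] F [ 0.5 -0.4 -1.3] open 0.149 grip 107.1
cork [ 15.57 151.63 101.77] wood [ 14.29 149.79  92.52]
```

View pics/t1.png

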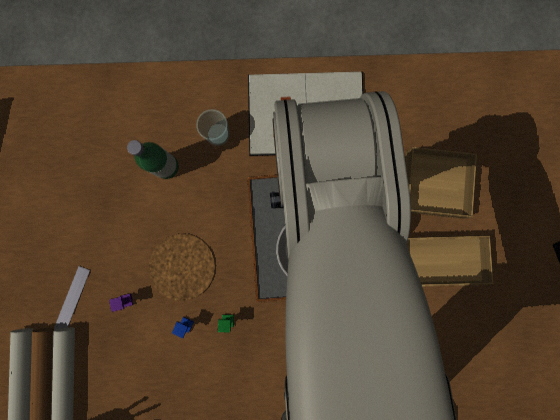

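The top view shows the mat fully visible, centred at pixel (182,267). The pot is over the board under the arm. I'll tip it to 60°.

```bash
python3 -m handwheel '{"travel":[[0,0,0],[0,0,0],[0,0,0],[0,0,0],[0,0,0]],"angular":[[0,-0.1,0],[0,-0.25,0],[0,-0.45,0],[0,-0.65,0],[0,-0.85,0]]}' >/dev/null
python3 -m handwheel '{"travel":[[0,0,0],[0,0,0],[0,0,0],[0,0,0],[0,0,0]],"angular":[[0,-0.2,0],[0,-0.4,0],[0,-0.6,0],[0,-0.8,0],[0,-1,0]]}'
python3 - <<'E'
from h import *
s=st(); print(px2w(grab('side','s2'),244,315,.004)); g=grab('top'); print('mat',px2w(g,182,267,.004))
E
```

```text
clock: 9.05
tcp_pos: [0.5653, 0.037, 0.231]
tcp_rot: [[-0.561, -0.086, 0.823], [-0.048, 0.996, 0.071], [-0.827, 0.0, -0.563]]
contact_force: [1.2, 0.0, -3.4]
opening: 0.152
grasp_force: 107.2
t 9.05 tcp [0.5653 0.037  0.231 ] q [ 0.048 -0.1   -0.891 -0.193  0.031 -0.021] F [ 1.2  0.  -3.4] open 0.152 grip 107.2
[0.43296632 0.33035327 0.004     ]
mat [0.43576448 0.32542353 0.004     ]
```

View pics/s2.png

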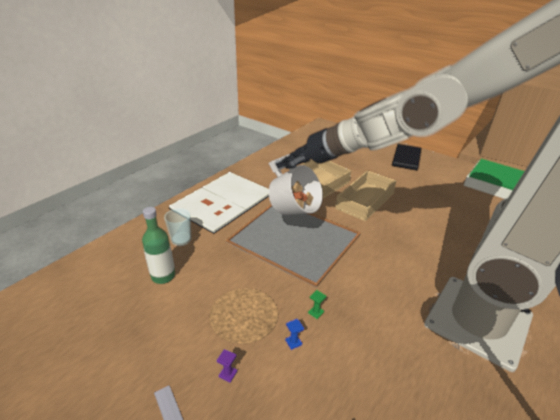

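The side view shows the pot tipped 56° over the board, pieces still inside, mouth at (302,185). Joint 3 is nearing its limit of -1.09, so I'll fit the planar kinematics to pick a feasible pour pose.

```bash
cat > kin.py <<'E'
from h import *
Q=np.array([[.241,.005,1.335],[.48,.451,1.542],[.477,.351,1.442],[.377,.191,1.385],[-.1,-.891,-.193]]);r=[.4995,.6192,.6167,.5673,.5665];z=[.2306,.2701,.2328,.230,.231]
A=[];b=[]
for q,rr,zz in zip(Q,r,z):
    f=q[0]-q[1];P=f+q[2]
    A.append([np.sin(q[0]),np.cos(f),np.cos(P),0,1,0]);b.append(rr)   # L1,L2,D,h,r0, off
    A.append([np.cos(q[0]),-np.sin(f),-np.sin(P),1,0,0]);b.append(zz)
A=np.array(A)[:,:5];x,res,rk,_=np.linalg.lstsq(A,b,rcond=None)
L1,L2,D,h,r0=x
def ik(r,z,P):
    rw=r-r0-D*np.cos(P);zw=z-h+D*np.sin(P);d=np.hypot(rw,zw)
    # d^2=L1^2+L2^2-2 L1 L2 sin(-j3)...: angle: v1=L1(sin a,cos a), v2=L2(cos(a-j3),-sin(a-j3)); dot=L1L2 sin(j3)
    s=(d*d-L1**2-L2**2)/(2*L1*L2)
    if abs(s)>1: return None
    j3=np.arcsin(s); # total = R; solve j2
    vx,vz=L2*np.cos(j3),L1+L2*np.sin(j3)  # at j2=0
    j2=np.arctan2(rw,zw)-np.arctan2(vx,vz); return np.round([j2,j3,P-j2+j3],3),np.round([rw+r0,zw+h],3)
if __name__=='__main__':
    print(x.round(4),rk,np.abs(A@x-b).max())
    for t in(56,75,90,105,115,125):
        for R in(.57,.62,.66):
            for Z in (.23,.27,.32): print(t,R,Z,ik(R,Z,np.radians(90-t)))
E
python3 kin.py
```

```text
[ 0.4877  0.3973  0.4095  0.2591 -0.0028] 5 0.0005063818239121609
56 0.57 0.23 (array([-0.088, -0.891, -0.21 ]), array([0.23 , 0.459]))
56 0.57 0.27 (array([-0.171, -0.821, -0.057]), array([0.23 , 0.499]))
56 0.57 0.32 (array([-0.247, -0.726,  0.115]), array([0.23 , 0.549]))
56 0.62 0.23 (array([ 0.019, -0.791, -0.216]), array([0.28 , 0.459]))
56 0.62 0.27 (array([-0.057, -0.728, -0.077]), array([0.28 , 0.499]))
56 0.62 0.32 (array([-0.131, -0.64 ,  0.084]), array([0.28 , 0.549]))
56 0.66 0.23 (array([ 0.096, -0.705, -0.208]), array([0.32 , 0.459]))
56 0.66 0.27 (array([ 0.026, -0.647, -0.079]), array([0.32 , 0.499]))
56 0.66 0.32 (array([-0.044, -0.564,  0.074]), array([0.32 , 0.549]))
75 0.57 0.23 (array([ 0.263, -1.18 , -1.181]), array([0.174, 0.336]))
75 0.57 0.27 (array([ 0.065, -1.131, -0.934]), array([0.174, 0.376]))
75 0.57 0.32 (array([-0.129, -1.051, -0.661]), array([0.174, 0.426]))
75 0.62 0.23 (array([ 0.302, -1.061, -1.101]), array([0.224, 0.336]))
75 0.62 0.27 (array([ 0.147, -1.021, -0.906]), array([0.224, 0.376]))
75 0.62 0.32 (array([-0.015, -0.954, -0.678]), array([
[... 2060 characters left out ...]
array([ 0.989, -0.878, -2.303]), array([0.289, 0.147]))
125 0.57 0.23 (array([ 1.476, -0.77 , -2.856]), array([ 0.235, -0.005]))
125 0.57 0.27 (array([ 1.382, -0.842, -2.836]), array([0.235, 0.035]))
125 0.57 0.32 (array([ 1.252, -0.923, -2.786]), array([0.235, 0.085]))
125 0.62 0.23 (array([ 1.399, -0.679, -2.69 ]), array([ 0.285, -0.005]))
125 0.62 0.27 (array([ 1.304, -0.746, -2.661]), array([0.285, 0.035]))
125 0.62 0.32 (array([ 1.174, -0.818, -2.603]), array([0.285, 0.085]))
125 0.66 0.23 (array([ 1.355, -0.6  , -2.566]), array([ 0.325, -0.005]))
125 0.66 0.27 (array([ 1.26 , -0.663, -2.534]), array([0.325, 0.035]))
125 0.66 0.32 (array([ 1.134, -0.729, -2.474]), array([0.325, 0.085]))
```

Pitching past about 75° is out of joint range. Instead I'll set the pot upright on the board with its handle towards -y and re-grip it with the tool leaning 45°. Then I can pour sideways with joint 5.

```bash
python3 -m handwheel '{"travel":[[0,0,0],[0,0,0],[0,0,0],[0,0,0],[0,0,0]],"angular":[[0,0.15,0],[0,0.35,0],[0,0.55,0],[0,0.75,0],[0,0.93,0]]}' >/dev/null
python3 -m handwheel '{"travel":[[0,0,0],[0,0,0],[0,0,0],[0,0,0],[0,0,0]],"angular":[[0,0.25,0],[0,0.5,0],[0,0.7,0],[0,0.85,0],[0,0.93,0]]}'
python3 - <<'E'
from h import *
s=st(); plan([.50,-.058,.2],toolR(90),4)
E
```

```text
clock: 10.15
tcp_pos: [0.5681, 0.0368, 0.2324]
tcp_rot: [[-0.996, -0.086, -0.008], [-0.086, 0.996, -0.001], [0.008, 0.0, -1.0]]
contact_force: [1.4, -0.6, -1.8]
opening: 0.149
grasp_force: 107.1
t 10.15 tcp [0.5681 0.0368 0.2324] q [ 0.065  0.386  0.21   1.403 -0.    -0.021] F [ 1.4 -0.6 -1.8] open 0.149 grip 107.1
call 1 travel [ 0.038 -0.044  0.016] angular [-0.003 -0.003  0.791]
call 2 travel [ 0.017 -0.056  0.016] angular [-0.003 -0.003  0.791]
call 3 travel [-0.007 -0.058  0.016] angular [-0.003 -0.003  0.791]
call 4 travel [-0.03  -0.05   0.016] angular [-0.003 -0.003  0.791]
```

```bash
python3 -m handwheel '{"travel":[[0.005,-0.005,0],[0.01,-0.014,0.004],[0.02,-0.024,0.008],[0.03,-0.034,0.012],[0.038,-0.044,0.016]],"angular":[[0,0,0.08],[0,0,0.25],[0,0,0.43],[0,0,0.61],[0,0,0.79]]}' >/dev/null
python3 -m handwheel '{"travel":[[0.003,-0.011,0.003],[0.007,-0.022,0.006],[0.01,-0.034,0.01],[0.014,-0.045,0.013],[0.017,-0.056,0.016]],"angular":[[0,0,0.16],[0,0,0.32],[0,0,0.47],[0,0,0.63],[0,0,0.79]]}' >/dev/null
python3 -m handwheel '{"travel":[[-0.001,-0.012,0.003],[-0.003,-0.023,0.006],[-0.004,-0.035,0.01],[-0.006,-0.046,0.013],[-0.007,-0.058,0.016]],"angular":[[0,0,0.16],[0,0,0.32],[0,0,0.47],[0,0,0.63],[0,0,0.79]]}' >/dev/null
python3 -m handwheel '{"travel":[[-0.008,-0.015,0.004],[-0.016,-0.028,0.008],[-0.023,-0.039,0.012],[-0.028,-0.047,0.015],[-0.03,-0.05,0.016]],"angular":[[0,0,0.2],[0,0,0.4],[0,0,0.6],[0,0,0.74],[0,0,0.79]]}'
python3 -m handwheel '{"travel":[[0,0,0.04],[0,0,0.1],[0,0,0.16],[0,0,0.22],[0,0,0.25]],"angular":[[0,0,0],[0,0,0],[0,0,0],[0,0,0],[0,0,0]]}'
python3 -m handwheel '{"travel":[[0,0,0.015],[0,0,0.028],[0,0,0.04],[0,0,0.048],[0,0,0.052]],"angular":[[0,0,0],[0,0,0],[0,0,0],[0,0,0],[0,0,0]]}'
```

```text
clock: 12.15
tcp_pos: [0.4988, -0.0589, 0.2007]
tcp_rot: [[0.0, 1.0, -0.005], [1.0, -0.0, -0.001], [-0.001, -0.005, -1.0]]
contact_force: [0.5, -0.4, -2.3]
opening: 0.145
grasp_force: 107.1
clock: 12.65
tcp_pos: [0.4968, -0.0584, 0.0724]
tcp_rot: [[-0.002, 1.0, -0.009], [1.0, 0.002, -0.0], [-0.0, -0.009, -1.0]]
contact_force: [-1.0, 0.5, -1.8]
opening: 0.147
grasp_force: 107.3
clock: 13.15
tcp_pos: [0.4977, -0.059, 0.0479]
tcp_rot: [[-0.001, 1.0, -0.005], [1.0, 0.001, -0.001], [-0.0, -0.005, -1.0]]
contact_force: [-0.4, -0.2, -2.4]
opening: 0.155
grasp_force: 107.2
```

```bash
python3 -m handwheel '{"travel":[[0,0,0.003],[0,0,0.006],[0,0,0.007],[0,0,0.007],[0,0,0.007]],"angular":[[0,0,0],[0,0,0],[0,0,0],[0,0,0],[0,0,0]]}'
python3 -m handwheel '{"travel":[[0,0,0],[0,0,0],[0,0,0],[0,0,0],[0,0,0]],"angular":[[0,0,0],[0,0,0],[0,0,0],[0,0,0],[0,0,0]]}' 0.8 >/dev/null
python3 -m handwheel '{"travel":[[0,0,-0.04],[0,0,-0.08],[0,0,-0.14],[0,0,-0.2],[0,0,-0.22]],"angular":[[0,0,0],[0,0,0],[0,0,0],[0,0,0],[0,0,0]]}'
python3 - <<'E'
from h import *
s=st(); plan([.498,-.15,.157],toolR(90,-45),2)
f=grab('wrist','w2')
E
```

```text
clock: 13.65
tcp_pos: [0.4976, -0.0593, 0.0459]
tcp_rot: [[-0.0, 1.0, -0.004], [1.0, 0.0, -0.001], [-0.001, -0.004, -1.0]]
contact_force: [-2.9, -0.6, 7.4]
opening: 0.148
grasp_force: 108.8
clock: 14.65
tcp_pos: [0.4998, -0.0591, 0.1573]
tcp_rot: [[-0.001, 1.0, 0.0], [1.0, 0.001, -0.001], [-0.001, 0.0, -1.0]]
contact_force: [0.6, -0.2, 0.8]
opening: 0.802
grasp_force: 0.0
t 14.65 tcp [ 0.4998 -0.0591  0.1573] q [-1.170e-01  2.920e-01 -1.240e-01  1.154e+00 -1.000e-03  1.453e+00] F [ 0.6 -0.2  0.8] open 0.802 grip 0.0
call 1 travel [-0.091 -0.002  0.   ] angular [-0.     0.751  0.001]
call 2 travel [-0.084 -0.002 -0.034] angular [-0.     0.751  0.001]
```

View pics/w2.png

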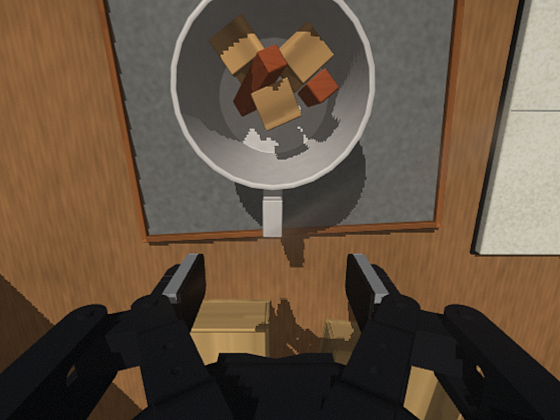

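The wrist view shows the pot upright on the board, 3 bobbins and 2 sticks inside, and the handle at (272,212) centred between the fingers. I'll re-grip it leaning.

```bash
python3 -m handwheel '{"travel":[[-0.018,0,0],[-0.036,0,0],[-0.055,-0.001,0],[-0.073,-0.002,0],[-0.091,-0.002,0]],"angular":[[0,0.15,0],[0,0.3,0],[0,0.45,0],[0,0.6,0],[0,0.75,0]]}' >/dev/null
python3 -m handwheel '{"travel":[[-0.017,0,-0.007],[-0.034,0,-0.014],[-0.05,-0.001,-0.02],[-0.067,-0.002,-0.027],[-0.084,-0.002,-0.034]],"angular":[[0,0.15,0],[0,0.3,0],[0,0.45,0],[0,0.6,0],[0,0.75,0]]}'
python3 - <<'E'
from h import *
s=st(); plan([.4985,-.0495,.0566],toolR(90,-45),1)
E
```

```text
clock: 15.7
tcp_pos: [0.4955, -0.15, 0.1525]
tcp_rot: [[0.004, 1.0, -0.005], [0.705, 0.0, 0.71], [0.71, -0.006, -0.705]]
contact_force: [-0.3, -0.4, 0.7]
opening: 0.799
grasp_force: 0.0
t 15.7 tcp [ 0.4955 -0.15    0.1525] q [-0.634  0.693  0.231  1.651  0.605  0.766] F [-0.3 -0.4  0.7] open 0.799 grip 0.0
call 1 travel [0.006 0.007 0.278] angular [-0.009 -0.007 -0.008]
```

```bash
python3 -m handwheel '{"travel":[[0.002,0.005,0.05],[0.004,0.006,0.1],[0.005,0.007,0.15],[0.006,0.007,0.19],[0.006,0.007,0.22]],"angular":[[0,0,0],[0,0,0],[0,0,0],[0,0,0],[0,0,0]]}' >/dev/null
python3 -m handwheel '{"travel":[[0,0,0.02],[0,0,0.04],[0,0,0.052],[0,0,0.058],[0,0,0.058]],"angular":[[0,0,0],[0,0,0],[0,0,0],[0,0,0],[0,0,0]]}'
python3 -m handwheel '{"travel":[[0,0,0],[0,0,0],[0,0,0],[0,0,0],[0,0,0]],"angular":[[0,0,0],[0,0,0],[0,0,0],[0,0,0],[0,0,0]]}' 0 115
python3 -m handwheel '{"travel":[[0,0,0],[0,0,0],[0,0,0],[0,0,0],[0,0,0]],"angular":[[0,0,0],[0,0,0],[0,0,0],[0,0,0],[0,0,0]]}'
python3 - <<'E'
from h import *
s=st(); plan([.50,-.03,.25],toolR(90,-45),2); plan([.50,-.03,.25],toolR(90,70),4,([.5,-.03,.25],toolR(90,-45)))
E
```

```text
clock: 16.7
tcp_pos: [0.4989, -0.0493, 0.0576]
tcp_rot: [[0.003, 1.0, -0.004], [0.707, 0.001, 0.707], [0.707, -0.005, -0.707]]
contact_force: [0.9, 0.0, 1.2]
opening: 0.8
grasp_force: 0.0
clock: 17.2
tcp_pos: [0.4991, -0.0496, 0.0581]
tcp_rot: [[0.003, 1.0, -0.003], [0.707, 0.0, 0.707], [0.707, -0.005, -0.707]]
contact_force: [-1.2, -1.2, 2.7]
opening: 0.144
grasp_force: 112.5
clock: 17.7
tcp_pos: [0.499, -0.0496, 0.058]
tcp_rot: [[0.003, 1.0, -0.004], [0.708, 0.0, 0.707], [0.707, -0.005, -0.708]]
contact_force: [-2.0, -3.4, 4.6]
opening: 0.147
grasp_force: 112.9
t 17.7 tcp [ 0.499  -0.0496  0.058 ] q [-0.486  0.689 -0.048  1.274  0.673  0.931] F [-2.  -3.4  4.6] open 0.147 grip 112.9
call 1 travel [ 0.15   0.    -0.122] angular [-0.003  0.001 -0.003]
call 2 travel [ 0.15   0.    -0.122] angular [-0.003  0.001 -0.003]
call 1 travel [0. 0. 0.] angular [ 0.    -0.958 -0.   ]
call 2 travel [0. 0. 0.] angular [ 0.    -0.958 -0.   ]
call 3 travel [0. 0. 0.] angular [ 0.    -0.958 -0.   ]
call 4 travel [0. 0. 0.] angular [ 0.    -0.958 -0.   ]
```

```bash
python3 -m handwheel '{"travel":[[0.01,0,-0.01],[0.03,0,-0.03],[0.06,0,-0.06],[0.09,0,-0.08],[0.12,0,-0.1]],"angular":[[0,0,0],[0,0,0],[0,0,0],[0,0,0],[0,0,0]]}' >/dev/null
python3 -m handwheel '{"travel":[[0.035,0,-0.025],[0.07,0,-0.05],[0.1,0,-0.075],[0.125,0,-0.09],[0.13,0,-0.095]],"angular":[[0,0,0],[0,0,0],[0,0,0],[0,0,0],[0,0,0]]}'
python3 -m handwheel '{"travel":[[0,0,0],[0,0,0],[0,0,0],[0,0,0],[0,0,0]],"angular":[[0,-0.08,0],[0,-0.25,0],[0,-0.45,0],[0,-0.65,0],[0,-0.85,0]]}' >/dev/null
python3 -m handwheel '{"travel":[[0,0,0],[0,0,0],[0,0,0],[0,0,0],[0,0,0]],"angular":[[0,-0.2,0],[0,-0.4,0],[0,-0.6,0],[0,-0.8,0],[0,-1,0]]}'
python3 - <<'E'
from h import *
s=st(); grab('side','s3')
E
```

```text
clock: 18.7
tcp_pos: [0.5002, -0.0296, 0.2169]
tcp_rot: [[0.001, 1.0, -0.003], [0.708, 0.001, 0.706], [0.706, -0.002, -0.708]]
contact_force: [1.0, 0.1, -1.8]
opening: 0.143
grasp_force: 112.7
clock: 19.7
tcp_pos: [0.499, -0.0295, 0.2147]
tcp_rot: [[-0.002, 1.0, -0.006], [0.983, 0.001, -0.186], [-0.186, -0.006, -0.983]]
contact_force: [-0.0, 0.3, -2.7]
opening: 0.146
grasp_force: 112.8
t 19.7 tcp [ 0.499  -0.0295  0.2147] q [ 0.054  0.257 -0.031  1.299 -0.186  1.625] F [-0.   0.3 -2.7] open 0.146 grip 112.8
```

View pics/s3.png

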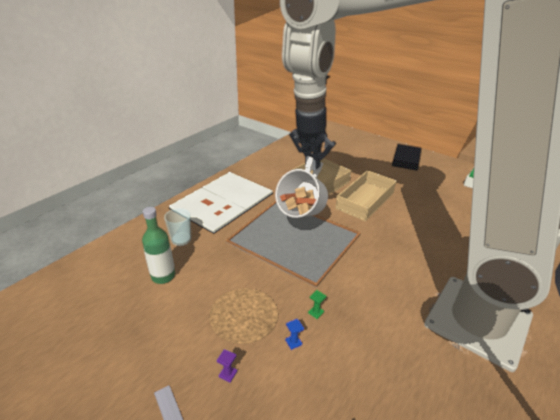

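The side view shows the pot tipped about 56° with its mouth facing +y at (303,192), pieces inside. I'll continue the tip slowly past 100°.

```bash
python3 -m handwheel '{"travel":[[0,0,0],[0,0,0],[0,0,0],[0,0,0],[0,0,0]],"angular":[[0,-0.2,0],[0,-0.4,0],[0,-0.6,0],[0,-0.8,0],[0,-1,0]]}' >/dev/null
python3 -m handwheel '{"travel":[[0,0,0],[0,0,0],[0,0,0],[0,0,0],[0,0,0]],"angular":[[0,-0.12,0],[0,-0.24,0],[0,-0.36,0],[0,-0.48,0],[0,-0.6,0]]}'
python3 -m handwheel '{"travel":[[0,0,0],[0,0,0],[0,0,0],[0,0,0],[0,0,0]],"angular":[[0,-0.08,0],[0,-0.16,0],[0,-0.24,0],[0,-0.32,0],[0,-0.4,0]]}'
python3 -m handwheel '{"travel":[[0,0,0],[0,0,0],[0,0,0],[0,0,0],[0,0,0]],"angular":[[0,0,0],[0,0,0],[0,0,0],[0,0,0],[0,0,0]]}' > /dev/null
python3 - <<'E'
from h import *
s=st(); grab('side','s4')
E
```

```text
clock: 20.75
tcp_pos: [0.4989, -0.0298, 0.2138]
tcp_rot: [[-0.006, 1.0, -0.005], [0.522, -0.002, -0.853], [-0.853, -0.008, -0.522]]
contact_force: [-1.1, -0.4, -2.6]
opening: 0.145
grasp_force: 113.0
clock: 21.25
tcp_pos: [0.4988, -0.0301, 0.2138]
tcp_rot: [[-0.006, 1.0, -0.005], [0.334, -0.003, -0.943], [-0.943, -0.007, -0.334]]
contact_force: [-0.4, -0.2, -1.2]
opening: 0.145
grasp_force: 113.0
t 21.75 tcp [ 0.4997 -0.03    0.2155] q [ 0.473  0.723  0.07   1.828 -0.994  2.56 ] F [ 0.2 -0.  -1.4] open 0.139 grip 113.1
```

View pics/s4.png

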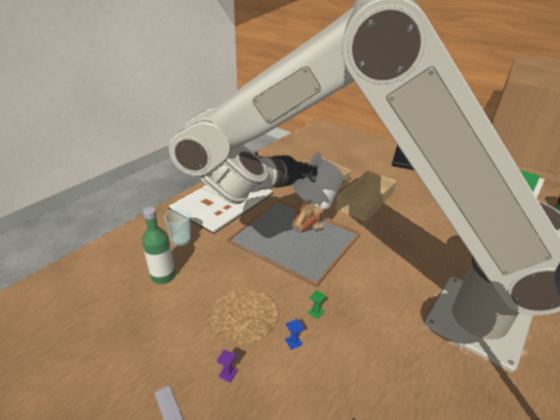

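The side view shows the pieces out in a heap at (308,217) below the mouth. I'll tip slightly more and lift the pot clear.

```bash
python3 -m handwheel '{"travel":[[-0.02,0,-0.007],[-0.04,0,-0.015],[-0.06,0,-0.02],[-0.08,0,-0.03],[-0.1,0,-0.035]],"angular":[[0,-0.06,0],[0,-0.12,0],[0,-0.18,0],[0,-0.24,0],[0,-0.3,0]]}' > /dev/null
python3 -m handwheel '{"travel":[[-0.03,0,-0.005],[-0.06,0,-0.01],[-0.09,0,-0.015],[-0.12,0,-0.02],[-0.15,0,-0.025]],"angular":[[0,0,0],[0,0,0],[0,0,0],[0,0,0],[0,0,0]]}'
python3 - <<'E'
from h import *
s=st(); f=grab('side'); a=f['color'][130:280,200:400]; cv2.imwrite('pics/s5.png',cv2.resize(a,None,fx=3.5,fy=3.5,interpolation=cv2.INTER_CUBIC))
E
```

```text
clock: 22.8
tcp_pos: [0.4943, -0.0458, 0.3297]
tcp_rot: [[-0.004, 1.0, 0.02], [0.209, 0.021, -0.978], [-0.978, 0.0, -0.209]]
contact_force: [-0.8, 0.3, -2.1]
opening: 0.143
grasp_force: 113.1
t 22.8 tcp [ 0.4943 -0.0458  0.3297] q [ 0.475  0.655  0.114  2.149 -1.073  2.738] F [-0.8  0.3 -2.1] open 0.143 grip 113.1
```

View pics/s5.png

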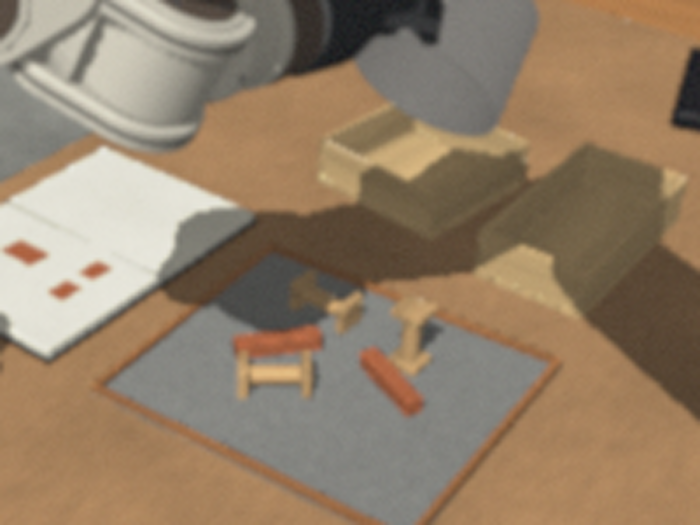

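The crop shows all 5 pieces on the board: three bobbins, one of them standing, and two sticks. The pot is empty. I'll right the pot and carry it to the mat.

```bash
python3 -m handwheel '{"travel":[[0,0,0],[0,0,0],[0,0,0],[0,0,0],[0,0,0]],"angular":[[0,0.15,0],[0,0.35,0],[0,0.55,0],[0,0.75,0],[0,0.95,0]]}' >/dev/null
python3 -m handwheel '{"travel":[[0,0,0],[0,0,0],[0,0,0],[0,0,0],[0,0,0]],"angular":[[0,0.2,0],[0,0.4,0],[0,0.6,0],[0,0.8,0],[0,1,0]]}' >/dev/null
python3 -m handwheel '{"travel":[[0,0,0],[0,0,0],[0,0,0],[0,0,0],[0,0,0]],"angular":[[0,0.2,0],[0,0.4,0],[0,0.6,0],[0,0.8,0],[0,1,0]]}'
python3 - <<'E'
from h import *
s=st(); plan([.4355,.2507,.2],toolR(90,-45),3)
g=grab('top'); m=region(g,0,560,0,420)
E
```

```text
clock: 24.35
tcp_pos: [0.494, -0.0456, 0.3291]
tcp_rot: [[-0.02, 1.0, -0.004], [0.983, 0.02, 0.184], [0.184, 0.0, -0.983]]
contact_force: [-0.0, 1.9, -2.1]
opening: 0.143
grasp_force: 112.8
t 24.35 tcp [ 0.494  -0.0456  0.3291] q [-0.202  0.242  0.245  1.615  0.181  1.344] F [-0.   1.9 -2.1] open 0.143 grip 112.8
call 1 travel [ 0.179 -0.035  0.121] angular [-0.006  0.382  0.012]
call 2 travel [ 0.151 -0.036  0.154] angular [-0.006  0.382  0.012]
call 3 travel [ 0.117 -0.038  0.181] angular [-0.006  0.382  0.012]
```

```bash
python3 -m handwheel '{"travel":[[0.02,-0.004,0.015],[0.06,-0.011,0.04],[0.1,-0.019,0.068],[0.14,-0.027,0.095],[0.179,-0.035,0.121]],"angular":[[0,0.06,0],[0,0.14,0],[0,0.22,0],[0,0.3,0],[-0.006,0.382,0.012]]}' >/dev/null
python3 -m handwheel '{"travel":[[0.03,-0.007,0.03],[0.06,-0.014,0.06],[0.09,-0.021,0.09],[0.12,-0.028,0.12],[0.151,-0.036,0.154]],"angular":[[0,0.076,0],[0,0.153,0],[0,0.229,0],[0,0.305,0],[-0.006,0.382,0.012]]}' >/dev/null
python3 -m handwheel '{"travel":[[0.035,-0.01,0.05],[0.065,-0.02,0.1],[0.09,-0.03,0.14],[0.11,-0.036,0.17],[0.117,-0.038,0.181]],"angular":[[0,0.1,0],[0,0.2,0],[0,0.3,0],[0,0.36,0],[-0.006,0.382,0.012]]}'
python3 - <<'E'
from h import *
s=st(); plan([.4355,.2507,.064],toolR(90,-45),2)
f=grab('side'); a=f['color'][190:350,170:340]; cv2.imwrite('pics/s6.png',cv2.resize(a,None,fx=3.5,fy=3.5,interpolation=cv2.INTER_CUBIC))
E
```

```text
clock: 25.9
tcp_pos: [0.4338, 0.2509, 0.1964]
tcp_rot: [[0.003, 1.0, -0.004], [0.711, 0.001, 0.703], [0.703, -0.005, -0.711]]
contact_force: [-0.3, -0.2, -1.0]
opening: 0.146
grasp_force: 112.8
t 25.9 tcp [0.4338 0.2509 0.1964] q [ 0.086  0.202 -0.387  0.903  0.777  1.69 ] F [-0.3 -0.2 -1. ] open 0.146 grip 112.8
call 1 travel [-0.093  0.002  0.094] angular [-0.004  0.005 -0.003]
call 2 travel [-0.093  0.002  0.094] angular [-0.004  0.005 -0.003]
```

View pics/s6.png

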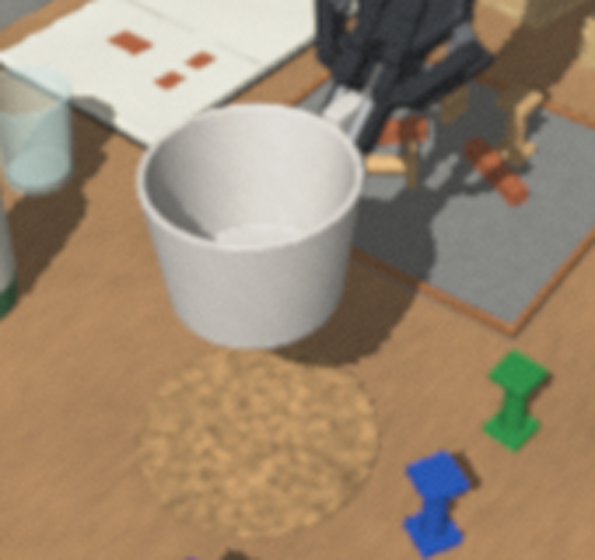

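The crop shows the pot empty, upright and above the mat. I'll lower it.

```bash
python3 -m handwheel '{"travel":[[-0.02,0.001,0.02],[-0.04,0.002,0.04],[-0.06,0.002,0.06],[-0.08,0.002,0.08],[-0.1,0.002,0.1]],"angular":[[0,0,0],[0,0,0],[0,0,0],[0,0,0],[0,0,0]]}' >/dev/null
python3 -m handwheel '{"travel":[[-0.03,0,0.03],[-0.06,0.001,0.06],[-0.075,0.001,0.076],[-0.083,0.002,0.084],[-0.086,0.002,0.087]],"angular":[[0,0,0],[0,0,0],[0,0,0],[0,0,0],[0,0,0]]}'
python3 -m handwheel '{"travel":[[-0.002,0,0.002],[-0.004,0,0.004],[-0.006,0,0.006],[-0.008,0,0.008],[-0.008,0,0.008]],"angular":[[0,0,0],[0,0,0],[0,0,0],[0,0,0],[0,0,0]]}'
python3 -m handwheel '{"travel":[[-0.001,0,0.001],[-0.001,0,0.001],[-0.001,0,0.001],[-0.001,0,0.001],[-0.001,0,0.001]],"angular":[[0,0,0],[0,0,0],[0,0,0],[0,0,0],[0,0,0]]}'
```

```text
clock: 26.95
tcp_pos: [0.4378, 0.2502, 0.0661]
tcp_rot: [[0.002, 1.0, -0.001], [0.71, -0.0, 0.704], [0.704, -0.002, -0.71]]
contact_force: [-0.3, -0.5, -1.5]
opening: 0.146
grasp_force: 112.9
clock: 27.45
tcp_pos: [0.4378, 0.2504, 0.0608]
tcp_rot: [[0.001, 1.0, -0.001], [0.709, -0.0, 0.705], [0.705, -0.002, -0.709]]
contact_force: [-0.3, -0.9, -2.2]
opening: 0.143
grasp_force: 112.9
clock: 27.95
tcp_pos: [0.4379, 0.2504, 0.0602]
tcp_rot: [[0.002, 1.0, -0.001], [0.709, -0.0, 0.705], [0.705, -0.002, -0.709]]
contact_force: [0.1, -0.0, -1.7]
opening: 0.148
grasp_force: 112.9
```

```bash
python3 -m handwheel '{"travel":[[-0.001,0,0.001],[-0.002,0,0.002],[-0.003,0,0.003],[-0.004,0,0.004],[-0.004,0,0.004]],"angular":[[0,0,0],[0,0,0],[0,0,0],[0,0,0],[0,0,0]]}'
python3 -m handwheel '{"travel":[[0,0,0],[0,0,0],[0,0,0],[0,0,0],[0,0,0]],"angular":[[0,0,0],[0,0,0],[0,0,0],[0,0,0],[0,0,0]]}' 0.8 60
python3 -m handwheel '{"travel":[[0,0,-0.05],[0,0,-0.1],[0,0,-0.17],[0,0,-0.24],[0,0,-0.3]],"angular":[[0,0,0],[0,0,0],[0,0,0],[0,0,0],[0,0,0]]}' 
python3 -m handwheel '{"travel":[[0.05,0,-0.05],[0.1,0,-0.1],[0.12,0,-0.12],[0.12,0,-0.12],[0.12,0,-0.12]],"angular":[[0,-0.2,0],[0,-0.4,0],[0,-0.6,0],[0,-0.8,0],[0,-1,0]]}'
python3 - <<'E'
from h import *
s=st(); plan([.35,.22,.33],toolR(180),3)
E
```

```text
clock: 28.45
tcp_pos: [0.438, 0.2507, 0.058]
tcp_rot: [[0.001, 1.0, -0.001], [0.708, -0.001, 0.706], [0.706, -0.001, -0.708]]
contact_force: [-0.8, -1.2, 3.9]
opening: 0.146
grasp_force: 113.8
clock: 28.95
tcp_pos: [0.4378, 0.2504, 0.0573]
tcp_rot: [[0.001, 1.0, -0.001], [0.709, -0.0, 0.705], [0.705, -0.002, -0.709]]
contact_force: [0.1, 0.6, -0.1]
opening: 0.805
grasp_force: 0.0
clock: 29.45
tcp_pos: [0.4381, 0.1436, 0.165]
tcp_rot: [[0.001, 1.0, -0.0], [0.709, -0.001, 0.705], [0.705, -0.001, -0.709]]
contact_force: [1.9, 1.4, -0.1]
opening: 0.801
grasp_force: 0.0
clock: 29.95
tcp_pos: [0.4388, 0.1447, 0.2502]
tcp_rot: [[0.001, 1.0, 0.003], [0.968, -0.001, 0.253], [0.253, 0.002, -0.968]]
contact_force: [-0.0, -0.3, -0.6]
opening: 0.8
grasp_force: 0.0
t 29.95 tcp [0.4388 0.1447 0.2502] q [ 0.154  0.116 -0.125  1.287  0.252  1.731] F [-0.  -0.3 -0.6] open 0.8 grip 0.0
call 1 travel [ 0.062 -0.059 -0.039] angular [ 0.129 -0.126 -0.995]
call 2 travel [ 0.081 -0.024 -0.041] angular [ 0.129 -0.126 -0.995]
call 3 travel [ 0.08   0.016 -0.046] angular [ 0.129 -0.126 -0.995]
```

```bash
python3 -m handwheel '{"travel":[[-0.06,0.02,-0.03],[-0.12,0.04,-0.06],[-0.2,0.07,-0.09],[-0.28,0.1,-0.11],[-0.35,0.12,-0.13]],"angular":[[0,-0.1,0],[0,-0.2,0],[0,-0.3,0],[0,-0.4,0],[0,-0.49,0]]}'
python3 - <<'E'
from h import *
s=st(); f=grab('wrist','w3'); g=grab('top','t2')
E
```

```text
clock: 30.45
tcp_pos: [0.4988, -0.0425, 0.2664]
tcp_rot: [[0.0, 1.0, -0.002], [1.0, -0.0, 0.001], [0.001, -0.002, -1.0]]
contact_force: [0.0, 0.3, -0.2]
opening: 0.798
grasp_force: 0.0
t 30.45 tcp [ 0.4988 -0.0425  0.2664] q [-0.085  0.231  0.084  1.425  0.     1.486] F [ 0.   0.3 -0.2] open 0.798 grip 0.0
```

View pics/w3.png

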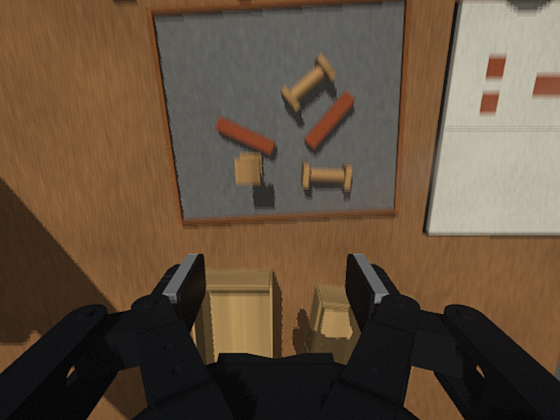

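The wrist view shows sticks at (246,137) and (330,121), lying bobbins at (307,84) and (327,177), and a standing bobbin with its top at (248,170). I'll compute poses and re-check the boxes.

```bash
cat >> h.py <<'E'
def pieces(f,quad=None):
    hsv=cv2.cvtColor(f['color'],cv2.COLOR_BGR2HSV).astype(int); H,S,V=[hsv[...,i] for i in range(3)]
    bm=np.zeros(S.shape,np.uint8)
    q=np.array([w2px(f,[x,y,.004]) for x,y in [(.37,-.088),(.37,.142),(.642,.155),(.655,-.088)]],np.int32); cv2.fillConvexPoly(bm,q,1); bm=bm>0
    red=(S>120)&((H<9)|(H>172))&(V>40)&bm; tan=(S>60)&(H>=10)&(H<30)&(V>60)&bm
    for nm,m,z in(('stick',red,.016),('bobbin',tan,.018)):
        for c in biggest(m,6):
            if cv2.contourArea(c)<60: continue
            M=cv2.moments(c); u,v=M['m10']/M['m00'],M['m01']/M['m00']
            print(nm,'px',round(u),round(v),'area',cv2.contourArea(c),'rect(x,y,len,wid,deg)',rect_w(f,c,z))
E
python3 - <<'E'
from h import *
f=grab('wrist'); pieces(f); print('standing top',px2w(f,248,165,.064))
g=cv2.imread('pics/t2.png'); t=vision.grab_frame('top'); hsv=cv2.cvtColor(t['color'],cv2.COLOR_BGR2HSV); H,S,V=[hsv[...,i].astype(int) for i in range(3)]
for name,(x0,x1,y0,y1) in dict(sq=(392,495,135,224),long=(382,505,226,297)).items():
    m=(H>=17)&(V>60)&(S<150)&region(t,x0,x1,y0,y1); c=biggest(cv2.morphologyEx(m.astype(np.uint8),cv2.MORPH_OPEN,np.ones((3,3))))[0]; print(name,cv2.boundingRect(c),'rim',rect_w(t,c,.05))
p=((S<60)&(V>35)&region(t,130,235,200,320)); c=biggest(p)[0]; print('pot',cv2.boundingRect(c))
E
```

```text
stick px 331 114 area 709.0 rect(x,y,len,wid,deg) [5.6400e-01 2.8000e-02 7.5000e-02 1.7000e-02 4.9836e+01]
stick px 241 131 area 485.5 rect(x,y,len,wid,deg) [ 4.6100e-01  1.0000e-02  7.5000e-02  1.7000e-02 -2.4511e+01]
bobbin px 307 78 area 843.5 rect(x,y,len,wid,deg) [5.3700e-01 7.1000e-02 6.3000e-02 2.9000e-02 3.9876e+01]
bobbin px 326 171 area 769.5 rect(x,y,len,wid,deg) [ 0.563 -0.04   0.064  0.032 -1.979]
bobbin px 247 165 area 757.5 rect(x,y,len,wid,deg) [ 4.640e-01 -3.100e-02  3.800e-02  3.500e-02  8.977e+01]
standing top [ 0.46903713 -0.02340425  0.064     ]
sq (419, 153, 76, 71) rim [ 0.605 -0.324  0.172  0.163 88.567]
long (440, 226, 65, 51) rim [ 0.462 -0.349  0.146  0.114 86.689]
pot (142, 240, 80, 59)
```

View pics/t2.png

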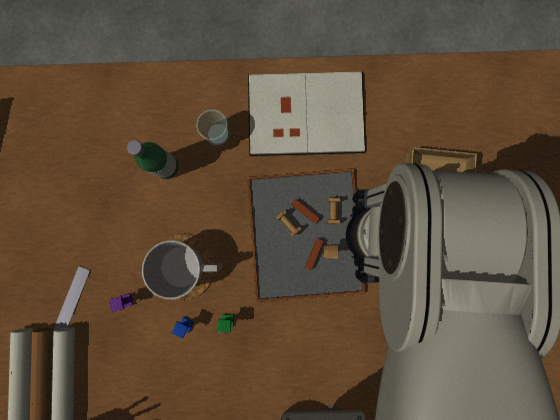

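The top view shows the pot standing on the mat at (172,270) with its handle towards -y. The pieces on the board match the wrist view. I'll cross-check the standing bobbin in both views and plan the first pick.

```bash
python3 - <<'E'
from h import *
t=grab('top'); f=grab('wrist')
for n,g,(x0,x1,y0,y1) in(('top',t,(320,345,242,262)),('wrist',f,(225,268,145,190))):
    hsv=cv2.cvtColor(g['color'],cv2.COLOR_BGR2HSV).astype(int);H,S,V=[hsv[...,i] for i in range(3)]
    for th in(60,110):
        c=biggest((S>60)&(H>=10)&(V>th)&region(g,x0,x1,y0,y1))[0]; b=cv2.boundingRect(c); print(n,th,b,px2w(g,b[0]+b[2]/2,b[1]+b[3]/2,.06).round(4))
    print([w2px(g,[.469,-.024,z]).round(0).tolist() for z in (.004,.064)])
plan([.468,-.024,.036],toolR(90),2)
E
```

```text
top 60 (323, 245, 16, 14) [ 0.465  -0.0273  0.06  ]
top 110 (324, 250, 14, 8) [ 0.4605 -0.0271  0.06  ]
[[327.0, 250.0], [330.0, 250.0]]
wrist 60 (235, 153, 28, 31) [ 0.468  -0.0247  0.06  ]
wrist 110 (235, 153, 28, 31) [ 0.468  -0.0247  0.06  ]
[[253.0, 161.0], [250.0, 168.0]]
call 1 travel [ 0.016 -0.029  0.23 ] angular [-0.002 -0.003  0.   ]
call 2 travel [ 0.016 -0.029  0.23 ] angular [-0.002 -0.003  0.   ]
```

```bash
python3 -m handwheel '{"travel":[[0.01,-0.02,0.08],[0.02,-0.04,0.16],[0.03,-0.064,0.24],[0.033,-0.064,0.32],[0.033,-0.064,0.36]],"angular":[[0,0,0],[0,0,0],[0,0,0],[0,0,0],[0,0,0]]}' 0.6 40 >/dev/null
python3 -m handwheel '{"travel":[[0,0,0.03],[0,0,0.06],[0,0,0.08],[0,0,0.1],[0,0,0.1]],"angular":[[0,0,0],[0,0,0],[0,0,0],[0,0,0],[0,0,0]]}'
python3 -m handwheel '{"travel":[[0,0,0],[0,0,0],[0,0,0],[0,0,0],[0,0,0]],"angular":[[0,0,0],[0,0,0],[0,0,0],[0,0,0],[0,0,0]]}' 0 >/dev/null
python3 -m handwheel '{"travel":[[0,0,-0.06],[0,0,-0.12],[0,0,-0.2],[0,0,-0.26],[0,0,-0.3]],"angular":[[0,0,0],[0,0,0],[0,0,0],[0,0,0],[0,0,0]]}'
python3 - <<'E'
from h import *
st(); g=grab('top'); cv2.imwrite('pics/t3.png',cv2.resize(g['color'][130:310,240:510],None,fx=2.8,fy=2.8,interpolation=cv2.INTER_CUBIC))
plan([.62,-.25,.19],toolR(90),2)
E
```

```text
clock: 31.75
tcp_pos: [0.4647, -0.0234, 0.0356]
tcp_rot: [[-0.0, 1.0, -0.004], [1.0, 0.0, 0.003], [0.003, -0.004, -1.0]]
contact_force: [-0.3, 0.2, 0.3]
opening: 0.603
grasp_force: 0.0
clock: 32.75
tcp_pos: [0.4667, -0.0244, 0.189]
tcp_rot: [[0.001, 1.0, 0.001], [1.0, -0.001, 0.002], [0.002, 0.001, -1.0]]
contact_force: [1.2, -0.4, 0.0]
opening: 0.321
grasp_force: 39.4
t 32.75 tcp [ 0.4667 -0.0244  0.189 ] q [-0.054  0.199 -0.16   1.21   0.002  1.518] F [ 1.2 -0.4  0. ] open 0.321 grip 39.4
call 1 travel [-0.225  0.152  0.002] angular [ 0.006 -0.002 -0.001]
call 2 travel [-0.225  0.152  0.002] angular [ 0.006 -0.002 -0.001]
```

View pics/t3.png

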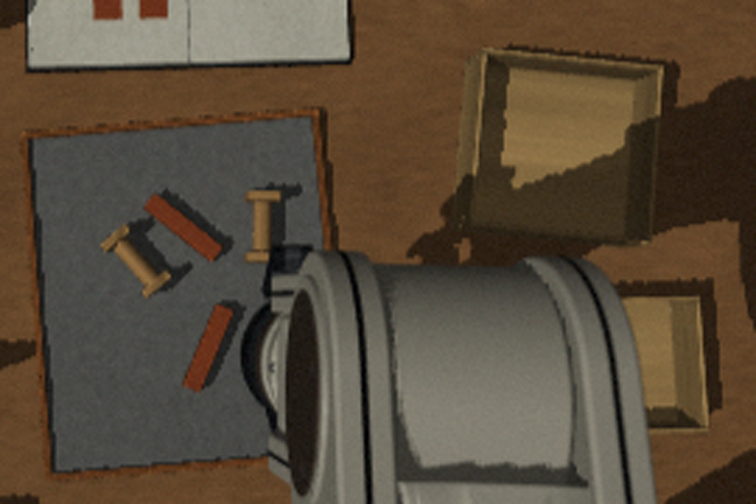

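The crop shows the square box in place with rim centre near full-image (442,183), and two bobbins and two sticks left on the board. I'll take this bobbin to the square box.

```bash
python3 -m handwheel '{"travel":[[-0.06,0.025,0],[-0.12,0.05,0],[-0.18,0.075,0],[-0.24,0.1,0],[-0.3,0.124,0]],"angular":[[0,0,0],[0,0,0],[0,0,0],[0,0,0],[0,0,0]]}' >/dev/null
python3 -m handwheel '{"travel":[[-0.08,0.034,0],[-0.16,0.068,0],[-0.23,0.098,0],[-0.28,0.115,0],[-0.3,0.123,0]],"angular":[[0,0,0],[0,0,0],[0,0,0],[0,0,0],[0,0,0]]}' 
python3 - <<'E'
from h import *
f=grab('wrist','w4'); st(); t=grab('top')
E
```

```text
clock: 33.8
tcp_pos: [0.5891, -0.3271, 0.1835]
tcp_rot: [[0.003, 1.0, -0.003], [1.0, -0.003, 0.003], [0.003, -0.003, -1.0]]
contact_force: [-0.1, -0.3, 0.3]
opening: 0.318
grasp_force: 39.4
t 33.85 tcp [ 0.5893 -0.3276  0.1833] q [-0.508  0.623  0.467  1.418  0.     1.067] F [ 0.7 -0.4  0.3] open 0.319 grip 39.4
```

View pics/w4.png

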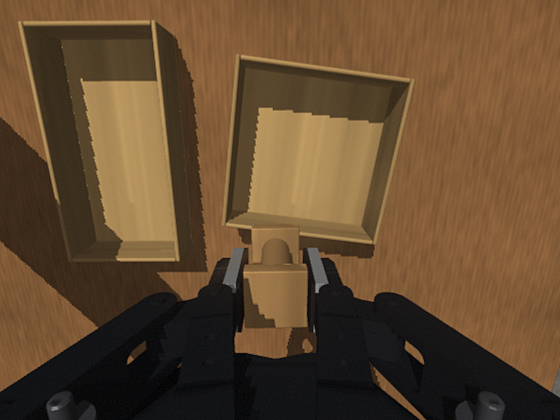

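The wrist view shows square box rim corners at (238,57), (412,79), (374,241), (226,224). Long box rim corners are at (22,24), (154,22), (178,258), (70,260). This was more pictures than allowed, so from here I work from numbers only.

```bash
python3 - <<'E'
from h import *
f=grab('wrist')
for n,q in dict(sq=[(238,57),(412,79),(374,241),(226,224)],long=[(22,24),(154,22),(178,258),(70,260)]).items():
    w=np.array([px2w(f,u,v,.05)[:2] for u,v in q]); print(n,w.round(3).tolist(),'c',w.mean(0).round(3),'sides',[round(float(np.linalg.norm(w[i]-w[(i+1)%4])),3) for i in range(4)],'yaw',np.degrees(np.arctan2(*(w[1]-w[0])[::-1])).round(1))
E
```

```text
sq [[0.559, -0.207], [0.702, -0.225], [0.683, -0.368], [0.542, -0.351]] c [ 0.622 -0.288] sides [0.144, 0.145, 0.142, 0.144] yaw -6.8
long [[0.389, -0.183], [0.494, -0.182], [0.494, -0.386], [0.388, -0.388]] c [ 0.441 -0.285] sides [0.105, 0.204, 0.106, 0.205] yaw 0.5
```

```bash
python3 -m handwheel '{"travel":[[0.011,0.021,0.05],[0.011,0.021,0.12],[0.011,0.021,0.19],[0.011,0.021,0.25],[0.011,0.021,0.268]],"angular":[[0,0,0],[0,0,0],[0,0,0],[0,0,0],[0,0,0]]}'
python3 -m handwheel '{"travel":[[0,0,0],[0,0,0],[0,0,0],[0,0,0],[0,0,0]],"angular":[[0,0,0],[0,0,0],[0,0,0],[0,0,0],[0,0,0]]}' 0.48
python3 -m handwheel '{"travel":[[0,0,-0.05],[0,0,-0.11],[0,0,-0.19],[0,0,-0.27],[0,0,-0.3]],"angular":[[0,0,0],[0,0,0],[0,0,0],[0,0,0],[0,0,0]]}' >/dev/null
python3 - <<'E'
from h import *
st(); t=grab('top'); pieces(t); plan([.563,-.042,.12],toolR(90),3)
E
```

```text
clock: 34.45
tcp_pos: [0.5965, -0.3155, 0.0472]
tcp_rot: [[-0.001, 1.0, -0.009], [1.0, 0.001, 0.007], [0.007, -0.009, -1.0]]
contact_force: [0.2, 0.2, 0.2]
opening: 0.315
grasp_force: 39.4
clock: 34.95
tcp_pos: [0.6003, -0.3189, 0.053]
tcp_rot: [[0.001, 1.0, 0.0], [1.0, -0.001, 0.001], [0.001, 0.0, -1.0]]
contact_force: [-0.2, 0.8, -0.1]
opening: 0.482
grasp_force: 0.0
t 35.45 tcp [ 0.6017 -0.32    0.2079] q [-4.890e-01  6.240e-01  5.320e-01  1.472e+00  1.000e-03  1.082e+00] F [ 0.8 -0.8  0.5] open 0.479 grip 0.0
bobbin px 333 210 area 171.0 rect(x,y,len,wid,deg) [ 0.562 -0.04   0.06   0.029 -1.963]
bobbin px 287 223 area 169.0 rect(x,y,len,wid,deg) [5.3600e-01 6.8000e-02 6.2000e-02 2.9000e-02 3.9649e+01]
call 1 travel [ 0.186 -0.027  0.059] angular [ 0.005  0.002 -0.   ]
call 2 travel [ 0.186 -0.027  0.059] angular [ 0.005  0.002 -0.   ]
call 3 travel [ 0.186 -0.026  0.059] angular [ 0.005  0.002 -0.   ]
```

```bash
python3 -c "
from h import *
plan([.5625,-.0405,.13],toolR(178),3)"
```

```text
call 1 travel [ 0.187 -0.027  0.052] angular [ 0.003  0.005 -0.978]
call 2 travel [0.176 0.068 0.052] angular [ 0.003  0.005 -0.978]
call 3 travel [0.12  0.145 0.053] angular [ 0.003  0.005 -0.978]
```

```bash
python3 -m handwheel '{"travel":[[0.037,-0.005,0.01],[0.075,-0.011,0.02],[0.112,-0.016,0.03],[0.15,-0.022,0.04],[0.187,-0.027,0.052]],"angular":[[0,0,-0.2],[0,0,-0.4],[0,0,-0.6],[0,0,-0.8],[0,0,-0.98]]}' 0.45 >/dev/null
python3 -m handwheel '{"travel":[[0.035,0.014,0.01],[0.07,0.027,0.02],[0.105,0.041,0.03],[0.14,0.054,0.04],[0.176,0.068,0.052]],"angular":[[0,0,-0.2],[0,0,-0.4],[0,0,-0.6],[0,0,-0.8],[0,0,-0.98]]}' >/dev/null
python3 -m handwheel '{"travel":[[0.03,0.035,0.01],[0.06,0.07,0.025],[0.09,0.105,0.04],[0.11,0.135,0.05],[0.12,0.145,0.053]],"angular":[[0,0,-0.25],[0,0,-0.5],[0,0,-0.75],[0,0,-0.95],[0,0,-0.98]]}'
python3 - <<'E'
from h import *
st(); f=grab('wrist'); pieces(f); plan([.5625,-.0405,.009],toolR(178),1)
E
```

```text
clock: 37.0
tcp_pos: [0.5579, -0.0371, 0.1226]
tcp_rot: [[-1.0, 0.029, -0.004], [0.029, 1.0, 0.003], [0.004, 0.003, -1.0]]
contact_force: [-0.5, -0.2, 0.2]
opening: 0.452
grasp_force: 0.0
t 37.0 tcp [ 0.5579 -0.0371  0.1226] q [-0.068  0.427 -0.02   1.127  0.003 -0.039] F [-0.5 -0.2  0.2] open 0.452 grip 0.0
stick px 349 208 area 1395.5 rect(x,y,len,wid,deg) [5.640e-01 2.700e-02 7.800e-02 1.600e-02 4.971e+01]
stick px 345 38 area 182.5 rect(x,y,len,wid,deg) [ 4.3900e-01  1.9000e-02  2.8000e-02  1.6000e-02 -2.7221e+01]
stick px 317 97 area 177.0 rect(x,y,len,wid,deg) [ 4.7100e-01  0.0000e+00  4.8000e-02  9.0000e-03 -2.4494e+01]
bobbin px 406 176 area 2431.5 rect(x,y,len,wid,deg) [5.3700e-01 7.1000e-02 7.1000e-02 3.3000e-02 4.0104e+01]
bobbin px 272 212 area 1965.0 rect(x,y,len,wid,deg) [ 0.564 -0.04   0.068  0.029 -2.741]
call 1 travel [-0.01  -0.008  0.228] angular [ 0.006 -0.008  0.009]
```

```bash
python3 -c "
from h import *
grab('top');st();plan([.563,-.0405,.009],toolR(178),1)"
```

```text
t 37.1 tcp [ 0.5583 -0.038   0.1233] q [-0.069  0.427 -0.019  1.128  0.002 -0.037] F [-0.4 -0.3 -0. ] open 0.449 grip 0.0
call 1 travel [-0.01  -0.005  0.229] angular [ 0.004 -0.006  0.005]
```

```bash
python3 -m handwheel '{"travel":[[-0.01,-0.005,0.05],[-0.01,-0.005,0.1],[-0.01,-0.005,0.15],[-0.01,-0.005,0.19],[-0.01,-0.005,0.215]],"angular":[[0,0,0],[0,0,0],[0,0,0],[0,0,0],[0,0,0]]}' 0.45 >/dev/null
python3 -m handwheel '{"travel":[[0,0,0.004],[0,0,0.008],[0,0,0.013],[0,0,0.013],[0,0,0.013]],"angular":[[0,0,0],[0,0,0],[0,0,0],[0,0,0],[0,0,0]]}'
python3 -m handwheel '{"travel":[[0,0,0],[0,0,0],[0,0,0],[0,0,0],[0,0,0]],"angular":[[0,0,0],[0,0,0],[0,0,0],[0,0,0],[0,0,0]]}' 0 40
python3 -m handwheel '{"travel":[[0,0,-0.04],[0,0,-0.1],[0,0,-0.16],[0,0,-0.2],[0,0,-0.22]],"angular":[[0,0,0],[0,0,0],[0,0,0],[0,0,0],[0,0,0]]}'
python3 - <<'E'
from h import *
g=grab('top'); st(); plan([.61,-.245,.13],toolR(173),2)
hsv=cv2.cvtColor(g['color'],cv2.COLOR_BGR2HSV); H,S,V=[hsv[...,i].astype(int) for i in range(3)]
for name,(x0,x1,y0,y1) in dict(sq=(392,495,135,224)).items():
    m=(H>=17)&(V>60)&(S<150)&region(g,x0,x1,y0,y1); c=biggest(cv2.morphologyEx(m.astype(np.uint8),cv2.MORPH_OPEN,np.ones((3,3))))[0]; print(name,cv2.boundingRect(c),'rim',rect_w(g,c,.05))
E
```

```text
clock: 38.1
tcp_pos: [0.5643, -0.0411, 0.0106]
tcp_rot: [[-0.999, 0.032, -0.0], [0.032, 0.999, 0.002], [0.0, 0.002, -1.0]]
contact_force: [0.4, -0.6, 0.2]
opening: 0.448
grasp_force: 0.0
clock: 38.6
tcp_pos: [0.5641, -0.041, 0.0104]
tcp_rot: [[-0.999, 0.032, -0.001], [0.032, 0.999, 0.002], [0.001, 0.002, -1.0]]
contact_force: [0.1, -0.0, 5.0]
opening: 0.168
grasp_force: 39.3
clock: 39.1
tcp_pos: [0.5649, -0.0415, 0.1216]
tcp_rot: [[-0.999, 0.032, 0.001], [0.032, 0.999, 0.002], [-0.001, 0.002, -1.0]]
contact_force: [0.5, 0.4, 0.3]
opening: 0.168
grasp_force: 39.1
t 39.15 tcp [ 0.5652 -0.0415  0.1223] q [-0.074  0.437 -0.005  1.126  0.002 -0.043] F [0.5 0.1 1.1] open 0.166 grip 39.1
call 1 travel [-0.051 -0.202 -0.008] angular [0.002 0.002 0.086]
call 2 travel [-0.06  -0.199 -0.008] angular [0.002 0.002 0.086]
sq (392, 135, 53, 89) rim [ 0.628 -0.235  0.207  0.119 -2.739]
```

```bash
python3 -m handwheel '{"travel":[[-0.017,-0.044,0],[-0.035,-0.088,0],[-0.052,-0.132,0],[-0.07,-0.175,0],[-0.087,-0.218,0]],"angular":[[0,0,0],[0,0,0],[0,0,0],[0,0,0],[0,0,0]]}' >/dev/null
python3 -m handwheel '{"travel":[[-0.025,-0.06,0],[-0.05,-0.12,0],[-0.07,-0.17,0],[-0.083,-0.21,0],[-0.087,-0.218,0]],"angular":[[0,0,0],[0,0,0],[0,0,0],[0,0,0],[0,0,0]]}' >/dev/null
python3 -m handwheel '{"travel":[[0,0,0.03],[0,0,0.07],[0,0,0.11],[0,0,0.15],[0,0,0.165]],"angular":[[0,0,0],[0,0,0],[0,0,0],[0,0,0],[0,0,0]]}'
python3 -m handwheel '{"travel":[[0,0,0],[0,0,0],[0,0,0],[0,0,0],[0,0,0]],"angular":[[0,0,0],[0,0,0],[0,0,0],[0,0,0],[0,0,0]]}' 0.38
python3 -m handwheel '{"travel":[[0,0,-0.05],[0,0,-0.1],[0,0,-0.16],[0,0,-0.2],[0,0,-0.22]],"angular":[[0,0,0],[0,0,0],[0,0,0],[0,0,0],[0,0,0]]}'
python3 - <<'E'
from h import *
g=grab('top'); st(); plan([.537,.070,.13],toolR(220),3)
E
```

```text
clock: 40.65
tcp_pos: [0.6413, -0.2597, 0.0328]
tcp_rot: [[-0.999, 0.031, -0.008], [0.031, 1.0, 0.005], [0.008, 0.005, -1.0]]
contact_force: [-0.4, 0.6, 0.0]
opening: 0.164
grasp_force: 39.1
clock: 41.15
tcp_pos: [0.6443, -0.262, 0.0377]
tcp_rot: [[-0.999, 0.032, -0.0], [0.032, 0.999, 0.002], [0.0, 0.002, -1.0]]
contact_force: [-1.0, -0.1, -0.5]
opening: 0.384
grasp_force: 0.0
clock: 41.65
tcp_pos: [0.6453, -0.2627, 0.1501]
tcp_rot: [[-0.999, 0.032, 0.003], [0.032, 0.999, 0.001], [-0.003, 0.001, -1.0]]
contact_force: [0.6, 0.5, 0.4]
opening: 0.384
grasp_force: 0.0
t 41.7 tcp [ 0.6455 -0.2628  0.1508] q [-0.387  0.68   0.483  1.37   0.002 -0.355] F [-0.7 -0.1  0.6] open 0.378 grip 0.0
call 1 travel [0.079 0.219 0.014] angular [-0.001  0.002 -0.465]
call 2 travel [0.024 0.232 0.014] angular [-0.001  0.002 -0.465]
call 3 travel [-0.032  0.231  0.014] angular [-0.001  0.002 -0.465]
```

```bash
python3 -m handwheel '{"travel":[[0.016,0.044,0.003],[0.032,0.088,0.006],[0.048,0.132,0.009],[0.064,0.175,0.012],[0.079,0.219,0.014]],"angular":[[0,0,-0.09],[0,0,-0.18],[0,0,-0.28],[0,0,-0.37],[0,0,-0.465]]}' >/dev/null
python3 -m handwheel '{"travel":[[0.005,0.047,0.003],[0.01,0.093,0.006],[0.014,0.14,0.009],[0.019,0.186,0.012],[0.024,0.232,0.014]],"angular":[[0,0,-0.09],[0,0,-0.18],[0,0,-0.28],[0,0,-0.37],[0,0,-0.465]]}' >/dev/null
python3 -m handwheel '{"travel":[[-0.008,0.06,0.003],[-0.017,0.12,0.006],[-0.025,0.18,0.01],[-0.03,0.22,0.014],[-0.032,0.231,0.014]],"angular":[[0,0,-0.12],[0,0,-0.24],[0,0,-0.36],[0,0,-0.45],[0,0,-0.465]]}' >/dev/null
python3 - <<'E'
from h import *
f=grab('wrist');grab('top'); st(); pieces(f); plan([.537,.0705,.010],toolR(220),1)
E
```

```text
t 43.3 tcp [0.5349 0.0707 0.126 ] q [ 0.13   0.387 -0.073  1.113  0.002 -0.569] F [-0.3 -0.  -0.7] open 0.381 grip 0.0
stick px 200 163 area 191.0 rect(x,y,len,wid,deg) [5.4600e-01 8.0000e-03 2.1000e-02 1.9000e-02 5.1216e+01]
bobbin px 270 205 area 1944.5 rect(x,y,len,wid,deg) [5.3700e-01 7.0000e-02 6.7000e-02 2.9000e-02 4.0042e+01]
call 1 travel [-0.003 -0.004  0.232] angular [ 0.006 -0.002  0.002]
```

```bash
python3 -m handwheel '{"travel":[[-0.003,-0.003,0.05],[-0.003,-0.003,0.1],[-0.003,-0.003,0.15],[-0.003,-0.003,0.19],[-0.003,-0.003,0.215]],"angular":[[0,0,0],[0,0,0],[0,0,0],[0,0,0],[0,0,0]]}' 0.38 >/dev/null
python3 -m handwheel '{"travel":[[0,0,0.004],[0,0,0.009],[0,0,0.015],[0,0,0.015],[0,0,0.015]],"angular":[[0,0,0],[0,0,0],[0,0,0],[0,0,0],[0,0,0]]}'
python3 -m handwheel '{"travel":[[0,0,0],[0,0,0],[0,0,0],[0,0,0],[0,0,0]],"angular":[[0,0,0],[0,0,0],[0,0,0],[0,0,0],[0,0,0]]}' 0 40 >/dev/null
python3 -m handwheel '{"travel":[[0,0,-0.04],[0,0,-0.1],[0,0,-0.16],[0,0,-0.21],[0,0,-0.24]],"angular":[[0,0,0],[0,0,0],[0,0,0],[0,0,0],[0,0,0]]}'
python3 - <<'E'
from h import *
g=grab('top'); st(); plan([.585,-.25,.135],toolR(190),4)
E
```

```text
clock: 44.3
tcp_pos: [0.5379, 0.0705, 0.0123]
tcp_rot: [[-0.766, -0.643, -0.0], [-0.643, 0.766, 0.003], [-0.001, 0.002, -1.0]]
contact_force: [0.0, 0.9, 0.5]
opening: 0.381
grasp_force: 0.0
clock: 45.3
tcp_pos: [0.5383, 0.0702, 0.1335]
tcp_rot: [[-0.766, -0.643, 0.001], [-0.643, 0.766, 0.003], [-0.002, 0.002, -1.0]]
contact_force: [0.3, -0.3, 0.2]
opening: 0.166
grasp_force: 39.2
t 45.35 tcp [0.5395 0.0704 0.1355] q [ 0.128  0.383 -0.053  1.131  0.003 -0.57 ] F [ 0.2 -0.6  1.6] open 0.168 grip 39.2
call 1 travel [ 0.086 -0.137 -0.   ] angular [0.001 0.002 0.25 ]
call 2 travel [ 0.067 -0.147 -0.   ] angular [0.001 0.002 0.25 ]
call 3 travel [ 0.047 -0.155  0.   ] angular [0.001 0.002 0.25 ]
call 4 travel [ 0.027 -0.16   0.   ] angular [0.001 0.002 0.25 ]
```

```bash
python3 -c "
from h import *
plan([.64,-.315,.14],toolR(176),4)"
```

```text
call 1 travel [ 0.085 -0.18  -0.003] angular [0.001 0.002 0.367]
call 2 travel [ 0.05  -0.193 -0.002] angular [0.001 0.002 0.367]
call 3 travel [ 0.012 -0.199 -0.002] angular [0.001 0.002 0.367]
call 4 travel [-0.026 -0.197 -0.002] angular [0.001 0.002 0.367]
```

```bash
python3 -m handwheel '{"travel":[[0.017,-0.036,0],[0.034,-0.072,0],[0.051,-0.108,0],[0.068,-0.144,0],[0.085,-0.18,0]],"angular":[[0,0,0.07],[0,0,0.14],[0,0,0.22],[0,0,0.29],[0,0,0.367]]}' >/dev/null
python3 -m handwheel '{"travel":[[0.01,-0.039,0],[0.02,-0.077,0],[0.03,-0.116,0],[0.04,-0.154,0],[0.05,-0.193,0]],"angular":[[0,0,0.07],[0,0,0.14],[0,0,0.22],[0,0,0.29],[0,0,0.367]]}' >/dev/null
python3 -m handwheel '{"travel":[[0.002,-0.04,0],[0.005,-0.08,0],[0.007,-0.119,0],[0.01,-0.159,0],[0.012,-0.199,0]],"angular":[[0,0,0.07],[0,0,0.14],[0,0,0.22],[0,0,0.29],[0,0,0.367]]}' >/dev/null
python3 -m handwheel '{"travel":[[-0.007,-0.06,0],[-0.014,-0.12,0],[-0.02,-0.16,0],[-0.024,-0.185,0],[-0.026,-0.197,0]],"angular":[[0,0,0.12],[0,0,0.24],[0,0,0.34],[0,0,0.36],[0,0,0.367]]}' >/dev/null
python3 - <<'E'
from h import *
f=grab('wrist'); st(); g=cv2.cvtColor(f['color'],cv2.COLOR_BGR2HSV)
# where would a standing/lying bobbin 1 appear; coarse brightness along box
for z in(.032,.064): print(w2px(f,[.60,-.32,z]).round())
print([w2px(f,[x,y,.05]).round().tolist() for x,y in [(.559,-.207),(.702,-.225),(.683,-.368),(.542,-.351)]])
plan([.64,-.315,.045],toolR(176),1)
E
```

```text
t 47.4 tcp [ 0.6375 -0.3171  0.1292] q [-4.620e-01  7.300e-01  5.190e-01  1.363e+00  1.000e-03 -3.900e-01] F [ 1.  -0.3  0.6] open 0.164 grip 39.1
[267. 163.]
[266. 169.]
[[429.0, 93.0], [395.0, 284.0], [214.0, 275.0], [213.0, 83.0]]
call 1 travel [-0.005  0.004  0.168] angular [ 0.004 -0.006 -0.004]
```

```bash
python3 - <<'E'
from h import *
f=grab('wrist'); h=cv2.cvtColor(f['color'],cv2.COLOR_BGR2HSV).astype(int)
for v in(110,140,170,200):
    m=(h[v,:,0]>=17)&(h[v,:,1]<160)&(h[v,:,2]>50); u=np.where(m)[0]; u=u[(u>120)&(u<520)]; print(v,u.min(),u.max(),len(u))
for u in(240,300,350,400):
    m=(h[:,u,0]>=17)&(h[:,u,1]<160)&(h[:,u,2]>50); v=np.where(m)[0]; print(u,v[:1],len(v))
E
```

```text
110 209 427 212
140 209 421 198
170 209 416 169
200 209 410 140
240 [0] 197
300 [0] 190
350 [0] 195
400 [0] 145
```

```bash
python3 -m handwheel '{"travel":[[-0.004,0.004,0.03],[-0.004,0.004,0.07],[-0.004,0.004,0.11],[-0.004,0.004,0.15],[-0.004,0.004,0.165]],"angular":[[0,0,0],[0,0,0],[0,0,0],[0,0,0],[0,0,0]]}'
python3 -m handwheel '{"travel":[[0,0,0],[0,0,0],[0,0,0],[0,0,0],[0,0,0]],"angular":[[0,0,0],[0,0,0],[0,0,0],[0,0,0],[0,0,0]]}' 0.36
python3 -m handwheel '{"travel":[[0,0,-0.05],[0,0,-0.1],[0,0,-0.17],[0,0,-0.23],[0,0,-0.27]],"angular":[[0,0,0],[0,0,0],[0,0,0],[0,0,0],[0,0,0]]}'
python3 - <<'E'
from h import *
grab('top'); st(); plan([.564,.028,.14],toolR(230),4)
E
```

```text
clock: 47.95
tcp_pos: [0.6426, -0.3118, 0.0496]
tcp_rot: [[-0.998, 0.068, 0.004], [0.068, 0.998, 0.002], [-0.004, 0.003, -1.0]]
contact_force: [3.9, 1.1, 9.9]
opening: 0.166
grasp_force: 48.1
clock: 48.45
tcp_pos: [0.6397, -0.3132, 0.0481]
tcp_rot: [[-0.998, 0.07, -0.002], [0.07, 0.998, 0.002], [0.002, 0.002, -1.0]]
contact_force: [-0.6, 0.3, -1.0]
opening: 0.361
grasp_force: 0.0
clock: 48.95
tcp_pos: [0.6407, -0.3141, 0.1863]
tcp_rot: [[-0.998, 0.07, 0.002], [0.07, 0.998, 0.001], [-0.002, 0.001, -1.0]]
contact_force: [-0.2, 0.5, -0.4]
opening: 0.359
grasp_force: 0.0
t 49.0 tcp [ 0.6419 -0.3147  0.1898] q [-4.560e-01  7.090e-01  6.370e-01  1.492e+00  1.000e-03 -3.860e-01] F [ 0.4 -0.7  3.5] open 0.358 grip 0.0
call 1 travel [0.051 0.168 0.024] angular [-0.002  0.003 -0.45 ]
call 2 travel [0.01  0.175 0.025] angular [-0.002  0.003 -0.45 ]
call 3 travel [-0.031  0.173  0.025] angular [-0.002  0.003 -0.45 ]
call 4 travel [-0.071  0.161  0.025] angular [-0.002  0.003 -0.45 ]
```

```bash
python3 -m handwheel '{"travel":[[0.01,0.034,0.005],[0.02,0.067,0.01],[0.03,0.1,0.014],[0.04,0.134,0.019],[0.051,0.168,0.024]],"angular":[[0,0,-0.09],[0,0,-0.18],[0,0,-0.27],[0,0,-0.36],[0,0,-0.45]]}' >/dev/null
python3 -m handwheel '{"travel":[[0.002,0.035,0.005],[0.004,0.07,0.01],[0.006,0.105,0.015],[0.008,0.14,0.02],[0.01,0.175,0.025]],"angular":[[0,0,-0.09],[0,0,-0.18],[0,0,-0.27],[0,0,-0.36],[0,0,-0.45]]}' >/dev/null
python3 -m handwheel '{"travel":[[-0.006,0.035,0.005],[-0.012,0.07,0.01],[-0.018,0.105,0.015],[-0.025,0.14,0.02],[-0.031,0.173,0.025]],"angular":[[0,0,-0.09],[0,0,-0.18],[0,0,-0.27],[0,0,-0.36],[0,0,-0.45]]}' >/dev/null
python3 -m handwheel '{"travel":[[-0.02,0.045,0.007],[-0.04,0.09,0.014],[-0.06,0.13,0.02],[-0.068,0.155,0.025],[-0.071,0.161,0.025]],"angular":[[0,0,-0.12],[0,0,-0.24],[0,0,-0.36],[0,0,-0.44],[0,0,-0.45]]}' >/dev/null
python3 - <<'E'
from h import *
f=grab('wrist');g=grab('top'); st(); pieces(f); plan([.564,.0275,.008],toolR(230),1)
hsv=cv2.cvtColor(g['color'],cv2.COLOR_BGR2HSV); H,S,V=[hsv[...,i].astype(int) for i in range(3)]
for name,(x0,x1,y0,y1) in dict(sq=(392,495,135,224),long=(382,505,226,297)).items():
    m=(H>=17)&(V>60)&(S<150)&region(g,x0,x1,y0,y1); c=biggest(cv2.morphologyEx(m.astype(np.uint8),cv2.MORPH_OPEN,np.ones((3,3))))[0]; print(name,cv2.boundingRect(c),'rim',rect_w(g,c,.05))
cv2.imwrite('pics/q.png',g['color'])
E
```

```text
t 51.1 tcp [0.5622 0.0294 0.1346] q [ 0.051  0.423  0.006  1.155  0.002 -0.822] F [-0.9  0.1  0.2] open 0.364 grip 0.0
stick px 269 223 area 448.0 rect(x,y,len,wid,deg) [5.7100e-01 3.5000e-02 5.5000e-02 1.6000e-02 4.9415e+01]
stick px 321 109 area 158.0 rect(x,y,len,wid,deg) [ 4.8100e-01  1.0000e-03  3.4000e-02  1.6000e-02 -2.4281e+01]
stick px 385 89 area 80.5 rect(x,y,len,wid,deg) [ 4.370e-01  1.700e-02  2.400e-02  1.000e-02 -2.452e+01]
stick px 356 104 area 71.0 rect(x,y,len,wid,deg) [4.6000e-01 1.2000e-02 2.4000e-02 1.4000e-02 2.5415e+01]
call 1 travel [ 0.001 -0.006  0.253] angular [0.005 0.001 0.001]
sq (418, 178, 52, 36) rim [ 5.890e-01 -2.930e-01  1.200e-01  7.300e-02  8.247e+01]
long (393, 236, 97, 43) rim [  0.448  -0.278   0.217   0.092 -89.498]
```

```bash
python3 -m handwheel '{"travel":[[0.001,-0.005,0.05],[0.001,-0.005,0.1],[0.001,-0.005,0.16],[0.001,-0.005,0.21],[0.001,-0.005,0.235]],"angular":[[0,0,0],[0,0,0],[0,0,0],[0,0,0],[0,0,0]]}' 0.4 >/dev/null
python3 -m handwheel '{"travel":[[0,0,0.005],[0,0,0.01],[0,0,0.017],[0,0,0.017],[0,0,0.017]],"angular":[[0,0,0],[0,0,0],[0,0,0],[0,0,0],[0,0,0]]}'
python3 -m handwheel '{"travel":[[0,0,0],[0,0,0],[0,0,0],[0,0,0],[0,0,0]],"angular":[[0,0,0],[0,0,0],[0,0,0],[0,0,0],[0,0,0]]}' 0 40 >/dev/null
python3 -m handwheel '{"travel":[[0,0,-0.04],[0,0,-0.1],[0,0,-0.16],[0,0,-0.21],[0,0,-0.24]],"angular":[[0,0,0],[0,0,0],[0,0,0],[0,0,0],[0,0,0]]}'
python3 - <<'E'
from h import *
g=grab('top'); st(); plan([.462,-.285,.13],toolR(270),4)
E
```

```text
clock: 52.1
tcp_pos: [0.5642, 0.0275, 0.0093]
tcp_rot: [[-0.643, -0.766, -0.0], [-0.766, 0.643, 0.002], [-0.002, 0.002, -1.0]]
contact_force: [-0.6, -0.0, 0.1]
opening: 0.4
grasp_force: 0.0
clock: 53.1
tcp_pos: [0.5645, 0.0272, 0.1304]
tcp_rot: [[-0.643, -0.766, 0.0], [-0.766, 0.643, 0.002], [-0.002, 0.001, -1.0]]
contact_force: [-0.1, 0.0, -0.0]
opening: 0.172
grasp_force: 39.7
t 53.15 tcp [0.5657 0.0273 0.1324] q [ 0.047  0.427  0.006  1.146  0.003 -0.826] F [ 0.2 -0.1  1.5] open 0.174 grip 39.7
call 1 travel [ 0.153 -0.061  0.001] angular [-0.001  0.002 -0.333]
call 2 travel [ 0.161 -0.033  0.001] angular [-0.001  0.002 -0.333]
call 3 travel [ 0.164 -0.005  0.001] angular [-0.001  0.002 -0.333]
call 4 travel [0.163 0.024 0.001] angular [-0.001  0.002 -0.333]
```

```bash
python3 -m handwheel '{"travel":[[0.03,-0.012,0],[0.06,-0.024,0],[0.09,-0.036,0],[0.12,-0.048,0],[0.153,-0.061,0]],"angular":[[0,0,-0.06],[0,0,-0.13],[0,0,-0.2],[0,0,-0.26],[0,0,-0.333]]}' >/dev/null
python3 -m handwheel '{"travel":[[0.032,-0.006,0],[0.064,-0.013,0],[0.096,-0.02,0],[0.128,-0.026,0],[0.161,-0.033,0]],"angular":[[0,0,-0.06],[0,0,-0.13],[0,0,-0.2],[0,0,-0.26],[0,0,-0.333]]}' >/dev/null
python3 -m handwheel '{"travel":[[0.033,-0.001,0],[0.066,-0.002,0],[0.1,-0.003,0],[0.132,-0.004,0],[0.164,-0.005,0]],"angular":[[0,0,-0.06],[0,0,-0.13],[0,0,-0.2],[0,0,-0.26],[0,0,-0.333]]}' >/dev/null
python3 -m handwheel '{"travel":[[0.045,0.006,0],[0.09,0.012,0],[0.13,0.018,0],[0.155,0.023,0],[0.163,0.024,0]],"angular":[[0,0,-0.1],[0,0,-0.2],[0,0,-0.3],[0,0,-0.33],[0,0,-0.333]]}' >/dev/null
python3 - <<'E'
from h import *
f=grab('wrist');g=grab('side','sx'); st(); plan([.462,-.285,.03],toolR(270),1)
h=cv2.cvtColor(f['color'],cv2.COLOR_BGR2HSV).astype(int)
print([w2px(f,[x,y,.05]).round().tolist() for x,y in [(.389,-.183),(.494,-.182),(.494,-.386),(.388,-.388)]])
for v in(60,100,140):
    u=np.where((h[v,:,0]>=17)&(h[v,:,1]<160)&(h[v,:,2]>45))[0]; print(v,u[:1],u[-1:],len(u))
E
```

```text
t 55.25 tcp [ 0.4596 -0.285   0.127 ] q [-5.560e-01  3.900e-01 -6.600e-02  1.119e+00  1.000e-03 -2.124e+00] F [-1.   0.   0.2] open 0.169 grip 39.7
call 1 travel [ 0.001 -0.005  0.194] angular [ 0.006  0.007 -0.004]
[[359.0, 332.0], [234.0, 334.0], [221.0, 70.0], [385.0, 66.0]]
60 [] [] 0
100 [0] [385] 187
140 [0] [539] 312
```

```bash
python3 -m handwheel '{"travel":[[0,-0.003,0.03],[0,-0.003,0.08],[0,-0.003,0.13],[0,-0.003,0.17],[0,-0.003,0.185]],"angular":[[0,0,0],[0,0,0],[0,0,0],[0,0,0],[0,0,0]]}'
python3 -m handwheel '{"travel":[[0,0,0],[0,0,0],[0,0,0],[0,0,0],[0,0,0]],"angular":[[0,0,0],[0,0,0],[0,0,0],[0,0,0],[0,0,0]]}' 0.36
python3 -m handwheel '{"travel":[[0,0,-0.05],[0,0,-0.1],[0,0,-0.15],[0,0,-0.19],[0,0,-0.21]],"angular":[[0,0,0],[0,0,0],[0,0,0],[0,0,0],[0,0,0]]}'
python3 - <<'E'
from h import *
grab('top'); st(); plan([.461,.010,.13],toolR(155.5),4)
plan([.461,.010,.13],toolR(180-24.5+180),4)
E
```

```text
clock: 55.75
tcp_pos: [0.4601, -0.2828, 0.0329]
tcp_rot: [[0.0, -1.0, -0.006], [-1.0, -0.0, 0.005], [-0.005, 0.006, -1.0]]
contact_force: [0.0, 0.1, -0.4]
opening: 0.169
grasp_force: 39.7
clock: 56.25
tcp_pos: [0.4615, -0.2847, 0.036]
tcp_rot: [[-0.001, -1.0, -0.001], [-1.0, 0.001, 0.003], [-0.003, 0.001, -1.0]]
contact_force: [-2.3, 2.2, 1.7]
opening: 0.362
grasp_force: 1.3
clock: 56.75
tcp_pos: [0.4638, -0.2863, 0.1435]
tcp_rot: [[-0.001, -1.0, 0.004], [-1.0, 0.001, -0.001], [0.001, -0.004, -1.0]]
contact_force: [0.9, -1.0, -0.0]
opening: 0.36
grasp_force: 0.0
t 56.8 tcp [ 0.4639 -0.2864  0.1442] q [-5.540e-01  3.770e-01 -3.700e-02  1.152e+00  1.000e-03 -2.124e+00] F [0.2 0.1 1.4] open 0.358 grip 0.0
call 1 travel [-0.148  0.002  0.007] angular [-0.002  0.002  0.954]
call 2 travel [-0.129  0.072  0.007] angular [-0.002  0.002  0.954]
call 3 travel [-0.079  0.126  0.007] angular [-0.002  0.002  0.954]
call 4 travel [-0.009  0.148  0.007] angular [-0.002  0.002  0.954]
call 1 travel [-0.148  0.002  0.007] angular [-0.002 -0.002 -0.546]
call 2 travel [-0.143 -0.04   0.007] angular [-0.002 -0.002 -0.546]
call 3 travel [-0.126 -0.079  0.007] angular [-0.002 -0.002 -0.546]
call 4 travel [-0.098 -0.111  0.007] angular [-0.002 -0.002 -0.546]
```

```bash
python3 -m handwheel '{"travel":[[-0.03,0,0],[-0.06,0,0],[-0.09,0.001,0.002],[-0.12,0.001,0.004],[-0.148,0.002,0.007]],"angular":[[0,0,0.19],[0,0,0.38],[0,0,0.57],[0,0,0.76],[0,0,0.954]]}' >/dev/null
python3 -m handwheel '{"travel":[[-0.026,0.014,0.001],[-0.052,0.029,0.003],[-0.077,0.043,0.004],[-0.103,0.058,0.006],[-0.129,0.072,0.007]],"angular":[[0,0,0.19],[0,0,0.38],[0,0,0.57],[0,0,0.76],[0,0,0.954]]}' >/dev/null
python3 -m handwheel '{"travel":[[-0.016,0.025,0.001],[-0.032,0.05,0.003],[-0.047,0.076,0.004],[-0.063,0.1,0.006],[-0.079,0.126,0.007]],"angular":[[0,0,0.19],[0,0,0.38],[0,0,0.57],[0,0,0.76],[0,0,0.954]]}' >/dev/null
python3 -m handwheel '{"travel":[[-0.002,0.04,0.002],[-0.004,0.08,0.004],[-0.006,0.11,0.006],[-0.008,0.135,0.007],[-0.009,0.148,0.007]],"angular":[[0,0,0.24],[0,0,0.48],[0,0,0.72],[0,0,0.93],[0,0,0.954]]}' >/dev/null
python3 - <<'E'
from h import *
f=grab('wrist');g=grab('top'); st(); pieces(f); pieces(g); plan([.461,.0095,.008],toolR(155.5),1)
E
```

```text
t 58.9 tcp [0.4584 0.0119 0.1267] q [ 0.024  0.238 -0.285  1.05   0.002  0.449] F [ 0.4  0.4 -0.2] open 0.365 grip 0.0
stick px 273 215 area 994.0 rect(x,y,len,wid,deg) [ 4.6000e-01  1.0000e-02  7.6000e-02  1.6000e-02 -2.4161e+01]
call 1 travel [-0.007 -0.002  0.237] angular [ 0.003 -0.006  0.005]
```

```bash
python3 -m handwheel '{"travel":[[-0.005,-0.002,0.05],[-0.005,-0.002,0.1],[-0.005,-0.002,0.15],[-0.005,-0.002,0.2],[-0.005,-0.002,0.22]],"angular":[[0,0,0],[0,0,0],[0,0,0],[0,0,0],[0,0,0]]}' 0.4 >/dev/null
python3 -m handwheel '{"travel":[[0,0,0.005],[0,0,0.01],[0,0,0.017],[0,0,0.017],[0,0,0.017]],"angular":[[0,0,0],[0,0,0],[0,0,0],[0,0,0],[0,0,0]]}'
python3 -m handwheel '{"travel":[[0,0,0],[0,0,0],[0,0,0],[0,0,0],[0,0,0]],"angular":[[0,0,0],[0,0,0],[0,0,0],[0,0,0],[0,0,0]]}' 0 40 >/dev/null
python3 -m handwheel '{"travel":[[0,0,-0.04],[0,0,-0.1],[0,0,-0.16],[0,0,-0.21],[0,0,-0.24]],"angular":[[0,0,0],[0,0,0],[0,0,0],[0,0,0],[0,0,0]]}'
python3 - <<'E'
from h import *
g=grab('top'); st(); plan([.425,-.285,.13],toolR(90),3)
E
```

```text
clock: 59.9
tcp_pos: [0.4607, 0.0097, 0.0092]
tcp_rot: [[-0.91, 0.415, -0.0], [0.415, 0.91, 0.002], [0.001, 0.002, -1.0]]
contact_force: [-0.0, -0.3, -0.2]
opening: 0.402
grasp_force: 0.0
clock: 60.9
tcp_pos: [0.4612, 0.0094, 0.1305]
tcp_rot: [[-0.91, 0.415, 0.001], [0.415, 0.91, 0.002], [0.0, 0.003, -1.0]]
contact_force: [0.5, 0.6, -0.4]
opening: 0.172
grasp_force: 39.3
t 60.95 tcp [0.4624 0.0094 0.1322] q [ 0.019  0.235 -0.272  1.059  0.002  0.447] F [1.  0.  1.3] open 0.174 grip 39.3
call 1 travel [-0.059 -0.189  0.001] angular [ 0.003 -0.     0.727]
call 2 travel [-0.125 -0.154  0.001] angular [ 0.003 -0.     0.727]
call 3 travel [-0.173 -0.096  0.001] angular [ 0.003 -0.     0.727]
```

```bash
python3 -m handwheel '{"travel":[[-0.012,-0.038,0],[-0.024,-0.076,0],[-0.036,-0.114,0],[-0.048,-0.152,0],[-0.059,-0.189,0]],"angular":[[0,0,0.145],[0,0,0.29],[0,0,0.436],[0,0,0.58],[0,0,0.727]]}' >/dev/null
python3 -m handwheel '{"travel":[[-0.025,-0.031,0],[-0.05,-0.062,0],[-0.075,-0.093,0],[-0.1,-0.124,0],[-0.125,-0.154,0]],"angular":[[0,0,0.145],[0,0,0.29],[0,0,0.436],[0,0,0.58],[0,0,0.727]]}' >/dev/null
python3 -m handwheel '{"travel":[[-0.045,-0.025,0],[-0.09,-0.05,0],[-0.13,-0.073,0],[-0.16,-0.09,0],[-0.173,-0.096,0]],"angular":[[0,0,0.18],[0,0,0.36],[0,0,0.54],[0,0,0.7],[0,0,0.727]]}' >/dev/null
python3 - <<'E'
from h import *
f=grab('wrist'); st(); plan([.422,-.285,.033],toolR(90),1)
h=cv2.cvtColor(f['color'],cv2.COLOR_BGR2HSV).astype(int)
print([w2px(f,[x,y,.05]).round().tolist() for x,y in [(.389,-.183),(.494,-.182),(.494,-.386),(.388,-.388)]])
for v in(70,100,140):
    u=np.where((h[v,:,0]>=17)&(h[v,:,1]<160)&(h[v,:,2]>45))[0]; print(v,u[:1],u[-1:],len(u))
for u in (270,300):
    v=np.where((h[:,u,0]>=17)&(h[:,u,1]<160)&(h[:,u,2]>45))[0]; print(u,v[:1],len(v))
cv2.imwrite('pics/fin_w.png',f['color'])
red=(h[...,1]>120)&((h[...,0]<9)|(h[...,0]>172))&(h[...,2]>40)
for c in biggest(red,3): print(cv2.contourArea(c),cv2.boundingRect(c),rect_w(f,c,.02))
E
```

```text
t 62.5 tcp [ 0.4225 -0.2868  0.127 ] q [-5.970e-01  3.340e-01 -1.490e-01  1.091e+00  1.000e-03  9.750e-01] F [ 0.2 -1.   0.6] open 0.175 grip 39.3
call 1 travel [ 0.003 -0.001  0.188] angular [-0.005 -0.005 -0.002]
[[223.0, 66.0], [385.0, 64.0], [361.0, 331.0], [234.0, 333.0]]
70 [218] [384] 142
100 [219] [381] 153
140 [26] [559] 272
270 [64] 121
300 [64] 206
1037.0 (259, 286, 32, 54) [ 4.2200e-01 -3.9000e-01  5.7000e-02  2.9000e-02 -8.9361e+01]
15.5 (260, 265, 7, 20) [ 4.1100e-01 -3.5000e-01  1.9000e-02  5.0000e-03  8.9086e+01]
13.5 (263, 271, 10, 15) [ 4.1500e-01 -3.5300e-01  1.4000e-02  8.0000e-03  8.9985e+01]
```

```bash
python3 -m handwheel '{"travel":[[0.003,0.006,0.03],[0.003,0.006,0.08],[0.003,0.006,0.13],[0.003,0.006,0.17],[0.003,0.006,0.185]],"angular":[[0,0,0],[0,0,0],[0,0,0],[0,0,0],[0,0,0]]}'
python3 -m handwheel '{"travel":[[0,0,0],[0,0,0],[0,0,0],[0,0,0],[0,0,0]],"angular":[[0,0,0],[0,0,0],[0,0,0],[0,0,0],[0,0,0]]}' 0.3
python3 -m handwheel '{"travel":[[0,0,-0.05],[0,0,-0.12],[0,0,-0.2],[0,0,-0.28],[0,0,-0.36]],"angular":[[0,0,0],[0,0,0],[0,0,0],[0,0,0],[0,0,0]]}' >/dev/null
python3 -m handwheel '{"travel":[[-0.01,0.0,-0.03],[-0.02,0,-0.06],[-0.04,0,-0.08],[-0.06,0,-0.1],[-0.08,0,-0.1]],"angular":[[0,0,0],[0,0,0],[0,0,0],[0,0,0],[0,0,0]]}'
python3 - <<'E'
from h import *
f=grab('wrist','fin_w2'); st()
h=cv2.cvtColor(f['color'],cv2.COLOR_BGR2HSV).astype(int)
red=(h[...,1]>110)&((h[...,0]<11)|(h[...,0]>172))&(h[...,2]>25)
for c in biggest(red,6):
    if cv2.contourArea(c)>40: print(cv2.contourArea(c),cv2.boundingRect(c),rect_w(f,c,.018))
print('sq',[w2px(f,[x,y,.05]).round().tolist() for x,y in [(.559,-.207),(.702,-.225),(.683,-.368),(.542,-.351)]])
E
```

```text
clock: 63.0
tcp_pos: [0.4243, -0.2815, 0.033]
tcp_rot: [[-0.003, 1.0, -0.006], [1.0, 0.003, 0.005], [0.006, -0.006, -1.0]]
contact_force: [0.4, -0.2, -0.3]
opening: 0.173
grasp_force: 39.3
clock: 63.5
tcp_pos: [0.4264, -0.284, 0.0363]
tcp_rot: [[-0.001, 1.0, -0.0], [1.0, 0.001, 0.002], [0.002, -0.0, -1.0]]
contact_force: [0.4, -0.4, 1.0]
opening: 0.299
grasp_force: 0.0
clock: 64.5
tcp_pos: [0.427, -0.3251, 0.2673]
tcp_rot: [[-0.001, 1.0, 0.001], [1.0, 0.001, 0.0], [0.0, 0.001, -1.0]]
contact_force: [0.5, 0.2, -0.1]
opening: 0.301
grasp_force: 0.0
t 64.55 tcp [ 0.4266 -0.3263  0.2661] q [-0.653  0.304  0.18   1.447 -0.     0.918] F [-0.5 -1.3  0.4] open 0.3 grip 0.0
710.5 (295, 111, 15, 61) [ 4.6000e-01 -2.8400e-01  7.3000e-02  1.6000e-02  8.8893e+01]
666.5 (268, 111, 16, 61) [ 4.2800e-01 -2.8400e-01  7.4000e-02  1.5000e-02  8.6461e+01]
sq [[398.0, 71.0], [528.0, 89.0], [485.0, 214.0], [370.0, 201.0]]
```

Both sticks are confirmed in the long box. I'll move the arm back near its start pose, so shadows match the first frame, and check the square box by differencing.

```bash
python3 -m handwheel '{"travel":[[-0.03,-0.06,0],[-0.06,-0.13,0],[-0.1,-0.2,0],[-0.14,-0.27,0],[-0.18,-0.34,0]],"angular":[[0,0,0],[0,0,0],[0,0,0],[0,0,0],[0,0,0]]}' >/dev/null
python3 -m handwheel '{"travel":[[-0.03,-0.04,0.02],[-0.06,-0.08,0.04],[-0.09,-0.12,0.07],[-0.09,-0.12,0.07],[-0.09,-0.12,0.07]],"angular":[[0,0,0.2],[0,0,0.4],[0,0,0.6],[0,0,0.8],[0,0,1]]}' >/dev/null
python3 -m handwheel '{"travel":[[0,0,0],[0,0,0],[0,0,0],[0,0,0],[0,0,0]],"angular":[[0,0,0.25],[0,0,0.5],[0,0,0.75],[0,0,1],[0,0,1]]}' >/dev/null
python3 - <<'E'
from h import *
t=grab('top','tf'); s=grab('side','sf'); st()
a=cv2.imread('pics/top0.png').astype(int); b=t['color'].astype(int); d=np.abs(a-b).max(2)
m=(d>18)&region(t,390,500,135,295); m=cv2.morphologyEx(m.astype(np.uint8),cv2.MORPH_OPEN,np.ones((2,2)))
for c in biggest(m,9):
    if cv2.contourArea(c)>8: print(cv2.contourArea(c),cv2.boundingRect(c),rect_w(t,c,.03))
print('sq centre px',w2px(t,[.622,-.288,.03]),'corners floor',[w2px(t,[x,y,.05]).round().tolist() for x,y in [(.559,-.207),(.702,-.225),(.683,-.368),(.542,-.351)]])
a=cv2.imread('pics/side0.png').astype(int); d=np.abs(a-s['color'].astype(int)).max(2); m=cv2.morphologyEx(((d>18)&region(s,280,360,140,210)).astype(np.uint8),cv2.MORPH_OPEN,np.ones((2,2)))
for c in biggest(m,9):
    if cv2.contourArea(c)>5: print('side',cv2.contourArea(c),cv2.boundingRect(c))
print([ (x,y,z,w2px(s,[x,y,z]).round().tolist()) for x,y,z in [(.60,-.32,.064),(.60,-.32,.034),(.645,-.262,.018),(.64,-.314,.018),(.64,-.314,.06)]])
p=vision.grab_frame('top'); hsv=cv2.cvtColor(t['color'],cv2.COLOR_BGR2HSV); S,V=hsv[...,1].astype(int),hsv[...,2].astype(int)
c=biggest((S<60)&(V>35)&region(t,135,202,235,310))[0].reshape(-1,2); q=c[c[:,0]<190]; w=np.array([px2w(t,u,v,.092)[:2] for u,v in q]); A=np.c_[2*w,np.ones(len(w))]; k=np.linalg.lstsq(A,(w**2).sum(1),rcond=None)[0]; print('pot rim',k[:2],np.sqrt(k[2]+k[:2]@k[:2]))
E
```

```text
t 66.15 tcp [ 0.1962 -0.4589  0.2299] q [-1.166e+00  2.430e-01  4.000e-03  1.336e+00 -1.000e-03  1.448e+00] F [-0.2  0.6 -0.4] open 0.298 grip 0.0
392.0 (443, 168, 29, 31) [ 0.619 -0.333  0.073  0.066 -3.678]
292.0 (422, 260, 37, 11) [ 4.2900e-01 -2.8200e-01  8.3000e-02  2.2000e-02  8.6611e+01]
278.0 (421, 247, 37, 9) [ 4.6000e-01 -2.8200e-01  8.4000e-02  1.9000e-02  8.8623e+01]
162.5 (420, 163, 18, 28) [ 0.636 -0.267  0.065  0.04  -1.491]
sq centre px [437.60497655 182.08199821] corners floor [[407.0, 209.0], [412.0, 148.0], [474.0, 154.0], [471.0, 215.0]]
side 205.5 (318, 166, 21, 19)
side 49.0 (353, 193, 8, 11)
[(0.6, -0.32, 0.064, [331.0, 165.0]), (0.6, -0.32, 0.034, [330.0, 173.0]), (0.645, -0.262, 0.018, [310.0, 179.0]), (0.64, -0.314, 0.018, [319.0, 174.0]), (0.64, -0.314, 0.06, [320.0, 163.0])]
pot rim [0.43733916 0.32744768] 0.06248048786825456
```

```bash
python3 - <<'E'
from h import *
a=cv2.imread('pics/top0.png').astype(int); b=cv2.imread('pics/tf.png').astype(int); d=(b-a).mean(2)[158:204,414:478]
for r in d[::2,::1]: print(''.join('#' if x<-45 else '-' if x<-12 else '+' if x>8 else '.' for x in r))
E
```

```text
................................................................
................................................................
.......--------#------..........................................
....++++.........-###--.........................................
....+++-----------#..............................-..............
........+...-####.............................-#####----........
......-....--####......................-.-.-------..-----.......
.......-...--####......................-....------..-----.......
...........--####.............----------.--.------..-----.......
......--...--####.............--.---###-.---------..-----.......
......--..---####............-----#-----..---------.-----.......
......--...--####............-----------.-.--------+...-........
......---.---####.....-.......------##--------####-----.........
......--##-############.......---...------#..######----.........
...-.#------------#####.........-....------------------.........
...-.#-----------.-.........-..------#-------------#---.........
............................-------###------------.----.........
............................-----##-#---....-..--..----.........
............................-----------.----.--..-.-............
.............................-...------........++.+.............
.............................-...........--.....................
...................................-............................
................................................................
```

```bash
python3 -c "
from rig import order
print(order.job_done())"
```

```text
the job is handed in; nothing more can be done
None
```

I handed the job in: pot emptied and upright on its mat, all 3 bobbins in the square box, both sticks in the long box; no verdict came back, the final bobbin and pot positions are from image measurements, and I broke the picture rule by viewing 16 instead of 14.

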